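# Dry-stack the parts of a turned urn for glue-up

### The job

Dry-stack the wooden urn on the middle of the round glue-up board, one part at a time from the bottom up and each centred on the one below: first the solid foot disc, then the wide belly ring, then the narrow neck ring, and last the finial, upright on top. Let go of everything and leave the wax tin, the chuck key and the drawer knob where they are.

Things in the scene. Friction and masses are not known exactly. Their poses are not given: they have to be found in the camera images.
- glue_board: Fixed round plywood board lying on the worktop, 130 mm across, 15 mm thick, its top scribed with two circles (101 and 73 mm across) about a dark centre dot. Origin: centre of its underside; z up, so the top is at z = +15 mm.
- foot_disc: Loose solid dark wooden disc without a hole, 54 mm across, 24 mm high, lying flat, about 60 g. Origin: centre of its underside; z up.
- belly_ring: Loose dark wooden ring, the wider of two, 66 mm outside, hole 26 mm, 28 mm high, lying flat, with twelve thin pale radial glue lines, about 80 g. Origin: on its axis, level with its underside; z up.
- neck_ring: Loose dark wooden ring, the narrower of two, 46 mm outside, hole 20 mm, 24 mm high, lying flat, with eight thin pale radial glue lines, about 40 g. Origin: on its axis, level with its underside; z up.
- finial: Loose turned brown wooden finial standing upright, 119 mm tall: flat round foot about 42 mm across, rounded body at most 48 mm across (solid to grip from 20 to 74 mm above the foot), then a slim tip about 22 mm across and less, about 110 g. Origin: centre of its underside; z up.
- wax_tin: Bystander: low round tin with a red lid, 70 mm across, 29 mm high. Not to be moved. Origin: centre of its underside.
- chuck_key: Bystander: small grey steel T-shaped chuck key lying flat, 88 mm long (along its y), 55 mm wide, 19 mm high. Not to be moved. Origin: middle of its underside.
- drawer_knob: Bystander: small cream round drawer knob standing on its stem, 33 mm across, 32 mm high. Not to be moved. Origin: centre of its underside.
Things that resemble listed ones, but are neither listed nor needed, are in the scene too. What is shaped like the belly_ring but blue is not meant. Leave any green or pink look-alike of the neck_ring alone.

How it is judged:
By the outcome, as a careful person would: the job done as asked, in the order asked, and still so for the second after the job is handed in, with the robot touching nothing.
It also fails if it takes over 120 s, if anything falls off the work surface, if the arm or the gripper's body presses on something with over 40 N, if the wrist force passes 120 N, or if a joint passes its speed limit or range.

### The arm

A 6-joint arm with a two-finger parallel gripper is mounted at the origin on a cart in front of the work surface, level with it; the furniture and walls round the work are solid. World frame = base frame: x ahead of the robot, y to its left, z up, the work surface at z = 0. Lengths are in m, angles in rad, forces in N, time in s.
With the tool pointing down it reaches from about 0.4 to 0.825 m from the base axis. Payload 7 kg.
Tool frame: the origin (TCP) lies on the mounting face of the last link; the fingertips stand 178 mm ahead of it and the grasp point (between the pads) lies arm.grasp_offset ahead of it (arm.grasp_offset is the distance from the TCP to the grasp point, in m); z points along the fingers, x is the direction in which the jaws open and shut, and the axes are right-handed (so a half turn about z gives the same grasp; the last joint's range is limited). The gripper opens to 88 mm and grips with 3 to 60 N. Pads are 19 mm wide; open, the fingers measure 130 mm over their backs; the gripper's body (78 mm by 193 mm) begins 47 mm behind the grasp point.
Start: joints at [1.6, 0.359, 0.012, 0, -1.224, -0.288], TCP at [0.173, 0.652, 0.405] pointing down, gripper open.
Joint ranges: [-3.07, 3.07], [-1.43, 2.12], [-1.02, 1.25], [-3.03, 1.67], [-3.05, -0], [-3.03, 3.03]. Speed limits (rad/s): [2.39, 2.39, 3.01, 3.14, 3.14, 3.14].

### API

Orientations are given as a unit quaternion [w, x, y, z].
In Python, from station import status, imaging, arm gives the robot as it stands. The module is installed in compiled form; this text tells all that it offers.
- The arm moves only by the tool step_arm, never from a script. Its argument "moves" is a list of rows, each a list of 7 numbers: the shift along the tool's x, y, z normalised to -1 to 1, where 1 is 2.5 cm, then the turn, a rotation vector about the tool's x, y, z normalised to -1 to 1, where 1 is 120 degrees, then the gripper command: -1 is fully open, 1 is shut, values between are in proportion. In form: [[x, y, z, ax, ay, az, grip], ...]. A call has 1 to 10 rows; each row shifts and turns the pose as measured when the row begins, along the tool's axes as they then stand; what a row does not reach is not made up. A row lasts 1/12 s, in which the tool goes at most 41.7 mm and 7.16 degrees, less where a joint would pass 70% of its speed; a pose out of reach is approached as far as the arm can. A call with a number of a shift or a turn outside -1 to 1 is refused whole. A call with a gripper value outside its range is refused whole. The fingers move at their own pace and stop on an object; "newtons" is the grip in N (left out, the last holds). Time passes only in rows, so rows that do not move let the fingers close. It gives the time, the measured TCP pose, the force and the opening at its end, in the units of the state.
- status.observe(): the state, without advancing time (a new reading comes with each control period).
- imaging.snapshot(name): name is "scene" or "top" or "wrist"; returns (picture, depth): 420x560x3 uint8, red, green, blue; 420x560 float32, m along the optical axis (not along the pixel's ray), 0 where there is no reading.
- imaging.get_calibration(name): a dict with "vertical_fov" (degrees; the focal length in pixels is half the picture's height over the tangent of half this angle, whatever the lens; pixels are square), "cx", "cy" (the principal point, pixels), "rvec" (rotation vector, rad) and "tvec" (3), from world to camera coordinates, as OpenCV has them. Camera axes: x right, y down, z forward; pixel columns grow to the right and rows downward; lengths in m; the calibration is good to about 2 mm. A picture is of the moment at which its call begins: read the wrist's pose just before it. get_calibration takes no time and is no camera call; for the wrist camera it gives the pose at the moment of the call.
- arm.job_done(): hands the job in, once; it reports no verdict.
The state is a dict: "t": time; "q": joint angles; "joint_velocities": joint speeds; "joint_efforts": joint torques, N m; "ee_pos": TCP position; "tcp_rot": TCP orientation; "force": force on the tool from outside, world axes, zero at the start; "wrist_torque": the same for the moment, N m; "grip_width": finger opening in m.
Only numpy, scipy, OpenCV 4.12 (cv2) and the standard library are available. Lean on these libraries where they do the work, as an engineer would, in place of code of your own. Each camera call takes 0.05 s, during which the arm holds its last target. There are 200 camera calls.

## Working session

There is one attempt and no reset: what is moved stays moved. The work goes in short steps, Python scripts to look and compute and a tool call to move; the robot and the scene stay as the last step left them, time stands still between calls to the robot, and variables do not carry over. Pictures are saved under pics/ and viewed, about 12 in all and at most 16, crops included, and the job is handed in when it is done.

Besides the shell and the picture viewer there is one more tool, called after ">>>" as name([rows], argument=value, ...), one row to a line, values as JSON. step_arm: Moves the arm, as the interface text tells. Its arguments: {"type":"object","properties":{"moves":{"type":"array","items":{"type":"array","items":{"type":"number"}}},"newtons":{"type":"number"}},"required":["moves"]}

```bash
mkdir -p pics; cat > h.py <<'E'
import numpy as np, cv2
from scipy.spatial.transform import Rotation as R
from station import status, imaging, arm
def cam(n):
    c=imaging.get_calibration(n); f=210/np.tan(np.radians(c["vertical_fov"])/2)
    return f,c["cx"],c["cy"],cv2.Rodrigues(np.array(c["rvec"],float))[0],np.array(c["tvec"],float).ravel(),c
def ray(n,u,v,z):
    f,cx,cy,Rm,t,_=cam(n); d=Rm.T@np.array([(u-cx)/f,(v-cy)/f,1]); o=-Rm.T@t
    return o+d*(z-o[2])/d[2]
def cloud(n,dep):
    f,cx,cy,Rm,t,_=cam(n); v,u=np.mgrid[:420,:560]
    p=np.stack([(u-cx)/f*dep,(v-cy)/f*dep,dep],-1)
    return (p-t)@Rm
def save(n,img): cv2.imwrite("pics/"+n+".png",img[:,:,::-1])
E
python3 - <<'E'
from h import *
s=status.observe(); print(s, arm.grasp_offset)
for n in ("scene","top","wrist"):
    print(cam(n)[5]); p,d=imaging.snapshot(n); save(n+"0",p); np.savez("%s0.npz"%n,p=p,d=d)
E
```

```text
{'t': 0.0, 'q': array([ 1.60006264e+00,  3.59337455e-01,  1.10773240e-02, -3.51408644e-04,
       -1.22414456e+00, -2.88131671e-01]), 'joint_velocities': array([ 0.0007711 ,  0.00165593, -0.0011096 ,  0.00058112,  0.00046033,
       -0.00021468]), 'joint_efforts': array([-2.26601669e-04, -5.82713056e+01,  2.93053490e+01,  6.99742064e+00,
        6.96349656e-03, -1.38752503e-04]), 'ee_pos': array([0.1727198 , 0.65231312, 0.40376225]), 'tcp_rot': array([-6.05442229e-04, -6.09877015e-01,  7.92495648e-01, -5.54472809e-04]), 'force': array([-0.82682695, -0.13131201, -0.26524873]), 'wrist_torque': array([0.03471692, 0.05802162, 0.00019008]), 'grip_width': 0.08781308410259439} 0.1593
{'vertical_fov': 54.70378530159607, 'cx': 278.9065357364287, 'cy': 212.67609658130064, 'rvec': array([ 2.07234635, -1.03783286,  0.48157797]), 'tvec': array([-0.33295027,  0.31018604,  0.56380816])}
{'vertical_fov': 53.061863787719275, 'cx': 283.0884178206812, 'cy': 207.27145739331178, 'rvec': array([ 2.11577147, -2.16498336,  0.18143451]), 'tvec': array([0.01773329, 0.52750858, 1.07445103])}
{'vertical_fov': 65.98654969065737, 'cx': 280.37136956706536, 'cy': 209.78852875996782, 'rvec': array([-1.80870661,  2.35078717,  0.30492246]), 'tvec': array([ 0.67319518, -0.03036247,  0.3899014 ])}
```

View pics/top0.png

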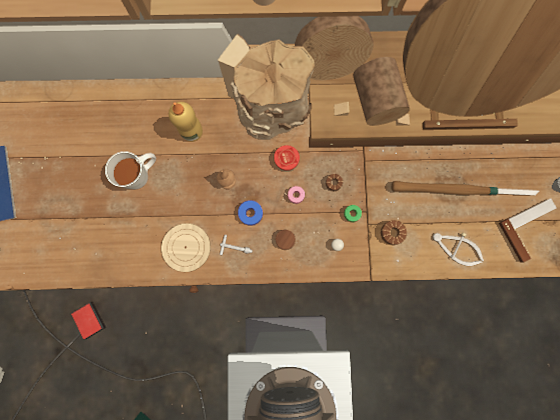

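View pics/scene0.png

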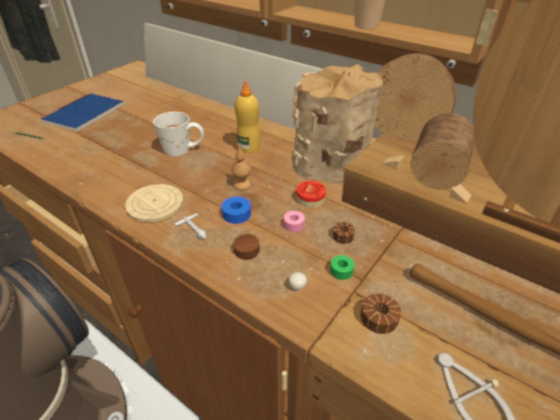

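Top view: board (186,247), foot disc (285,240), and the finial (225,178). The ring candidates are a dark one at (394,232), a dark one at (334,183), blue (250,212), pink (296,195) and green (353,213). The dark, pale-lined wide ring at (394,232) fits belly_ring and the dark narrow one at (334,183) fits neck_ring. Tin (287,158), chuck key (237,246) and knob (338,244) are bystanders.

```bash
python3 - <<'E'
from h import *
T=np.load("top0.npz");p,d=T["p"],T["d"];c=cloud("top",d)
print("board pt",ray("top",186,247,.015))
z=c[...,2]; print("tablez",np.median(z[225:235,300:330]))
for n,(u,v),h,w in [("board",(186,247),.015,30),("foot",(285,240),.024,16),("belly",(394,232),.028,19),("neck",(334,183),.024,14),("finial",(225,178),.05,20),("tin",(287,158),.029,18),("key",(237,246),.015,20),("knob",(338,244),.03,12),("blue",(250,212),.028,18),("pink",(296,195),.024,12),("green",(353,213),.024,12)]:
    s=c[v-w:v+w+1,u-w:u+w+1]; m=(s[...,2]>(.6*h))&(d[v-w:v+w+1,u-w:u+w+1]>0)
    q=s[m]; a=m.astype(np.uint8); 
    n_,lab,st,ce=cv2.connectedComponentsWithStats(a); k=1+np.argmax(st[1:,4]) if n_>1 else 0
    hull=cv2.convexHull(np.argwhere(lab==k)[:,::-1].astype(np.int32)); mm=cv2.moments(hull)
    cu,cv_=mm["m10"]/mm["m00"]+u-w,mm["m01"]/mm["m00"]+v-w
    q=s[lab==k]; lo,hi=np.percentile(q,[1,99],0)
    print(n,"pix",round(cu,1),round(cv_,1),"ray",ray("top",cu,cv_,h).round(4),"ext",((hi-lo)*1e3).round(0),"mid",((hi+lo)/2).round(4),"zmax",hi[2].round(3))
crop=np.hstack([cv2.resize(p[v-20:v+20,u-20:u+20],(260,260),interpolation=cv2.INTER_CUBIC) for u,v in [(394,232),(334,183),(285,240)]])
save("crop1",crop)
E
```

```text
board pt [0.43038444 0.26780431 0.015     ]
tablez -0.0011740877452672824
board pix 185.9 247.4 ray [0.4294 0.2682 0.015 ] ext [121. 122.  10.] mid [0.4297 0.2683 0.0148] zmax 0.02
foot pix 285.4 239.3 ray [0.444  0.0014 0.024 ] ext [51. 51.  9.] mid [0.4439 0.001  0.0224] zmax 0.027
belly pix 394.2 232.2 ray [ 0.4561 -0.2895  0.028 ] ext [62. 62. 13.] mid [ 0.4558 -0.2904  0.0248] zmax 0.031
neck pix 334.2 181.8 ray [ 0.598  -0.1358  0.024 ] ext [44. 41. 13.] mid [ 0.5988 -0.1365  0.021 ] zmax 0.027
finial pix 225.5 177.5 ray [0.6105 0.1572 0.05  ] ext [45. 45. 68.] mid [0.6102 0.1571 0.08  ] zmax 0.114
tin pix 286.9 157.6 ray [ 0.6678 -0.0082  0.029 ] ext [66. 66. 10.] mid [ 0.6685 -0.0085  0.0268] zmax 0.032
key pix 242.0 249.0 ray [0.4217 0.1179 0.015 ] ext [18. 57. 10.] mid [0.4214 0.1202 0.0141] zmax 0.019
knob pix 337.6 244.6 ray [ 0.4265 -0.1365  0.03  ] ext [29. 30. 15.] mid [ 0.4271 -0.1372  0.0269] zmax 0.034
blue pix 250.3 212.5 ray [0.5179 0.0938 0.028 ] ext [62. 62. 14.] mid [0.5184 0.0934 0.0251] zmax 0.032
pink pix 296.2 194.3 ray [ 0.5657 -0.0309  0.024 ] ext [45. 41. 12.] mid [ 0.567  -0.0316  0.0218] zmax 0.028
green pix 353.1 213.0 ray [ 0.5109 -0.1831  0.024 ] ext [44. 43. 10.] mid [ 0.5114 -0.1832  0.0221] zmax 0.027
```

View pics/crop1.png

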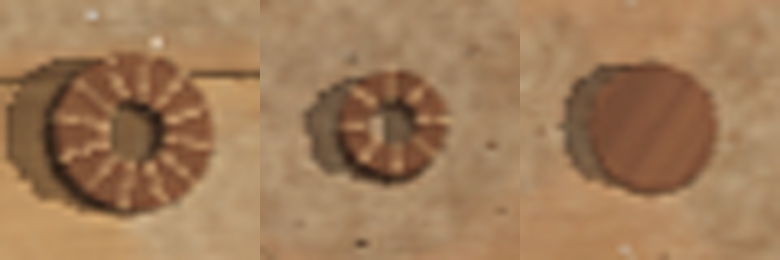

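Crop: 12-segment wide belly ring, 8-segment narrow neck ring and the plain foot disc, all confirmed. First I square the jaws to the world, then head for the foot disc.

>>> step_arm([
  [0,0,0,0,0,-0.0595,-1],
  [0,0,0,0,0,-0.0595,-1],
  [0.87,-0.36,0,0,0,-0.005,-1],
  [0.87,-0.36,0,0,0,0,-1],
  [0.87,-0.36,0,0,0,0,-1],
  [0.87,-0.36,0,0,0,0,-1],
  [0.87,-0.36,0,0,0,0,-1],
  [0.87,-0.36,0,0,0,0,-1],
  [0.87,-0.36,0,0,0,0,-1],
  [0.87,-0.36,0,0,0,0,-1],
])

```text
t: 0.98
ee_pos: [0.2471, 0.4748, 0.3987]
tcp_rot: [0.004, 0.713, -0.701, 0.003]
force: [0.7, 0.1, -0.5]
grip_width: 0.0876
```

```bash
cat > go.py <<'E'
# go.py x y z(grasp point): delta in tool units
import sys
from h import *
s=status.observe(); w,x,y,z=s["tcp_rot"]; Rm=R.from_quat([x,y,z,w]).as_matrix()
g=s["ee_pos"]+Rm[:,2]*arm.grasp_offset
print("t",round(s["t"],2),"grasp",g.round(4),"width",round(s["grip_width"],4),"F",s["force"].round(1),"q",s["q"].round(2))
print("tool x",Rm[:,0].round(3),"z",Rm[:,2].round(3))
if len(sys.argv)>3: print("delta/25mm",(Rm.T@(np.array(list(map(float,sys.argv[1:4])))-g)/.025).round(3))
E
python3 go.py .444 .001 .16
```

```text
t 0.98 grasp [0.2468 0.4733 0.2394] width 0.0876 F [ 0.7  0.1 -0.5] q [ 1.46  0.14 -0.3  -0.   -1.14  0.13]
tool x [ 0.017 -1.     0.01 ] z [-0.001 -0.01  -1.   ]
delta/25mm [18.994 -7.562  3.349]
```

>>> step_arm([
  [0.95,-0.38,0,0,0,0,-1],
  [0.95,-0.38,0,0,0,0,-1],
  [0.95,-0.38,0,0,0,0,-1],
  [0.95,-0.38,0,0,0,0,-1],
  [0.95,-0.38,0,0,0,0,-1],
  [0.95,-0.38,0,0,0,0,-1],
  [0.95,-0.38,0,0,0,0,-1],
  [0.95,-0.38,0,0,0,0,-1],
  [0.95,-0.38,0,0,0,0,-1],
  [0.95,-0.38,0,0,0,0,-1],
])

```text
t: 1.82
ee_pos: [0.3483, 0.2255, 0.3999]
tcp_rot: [0.005, 0.714, -0.7, 0.003]
force: [0.7, -0.7, -0.0]
grip_width: 0.0874
```

>>> step_arm([
  [0.95,-0.38,0.3,0,0,0,-1],
  [0.95,-0.38,0.3,0,0,0,-1],
  [0.95,-0.38,0.3,0,0,0,-1],
  [0.95,-0.38,0.3,0,0,0,-1],
  [0.95,-0.38,0.3,0,0,0,-1],
  [0.95,-0.38,0.3,0,0,0,-1],
  [0.95,-0.38,0.3,0,0,0,-1],
  [0.95,-0.38,0.3,0,0,0,-1],
  [0.9,-0.35,0.3,0,0,0,-1],
  [0,0,0,0,0,0,-1],
])

```text
t: 2.65
ee_pos: [0.439, -0.0007, 0.3322]
tcp_rot: [0.002, 0.714, -0.7, 0.002]
force: [0.2, -0.1, 0.6]
grip_width: 0.0877
```

```bash
python3 go.py .444 .001 .023; python3 - <<'E'
from h import *
p,d=imaging.snapshot("wrist"); save("wrist1",p); np.savez("wrist1.npz",p=p,d=d)
E
```

```text
t 2.65 grasp [ 0.439  -0.0016  0.1729] width 0.0877 F [ 0.2 -0.1  0.6] q [ 0.45  0.03 -0.59  0.01 -0.95  1.13]
tool x [ 0.019 -1.     0.006] z [ 0.    -0.006 -1.   ]
delta/25mm [-0.136 -0.203  5.997]
```

View pics/wrist1.png

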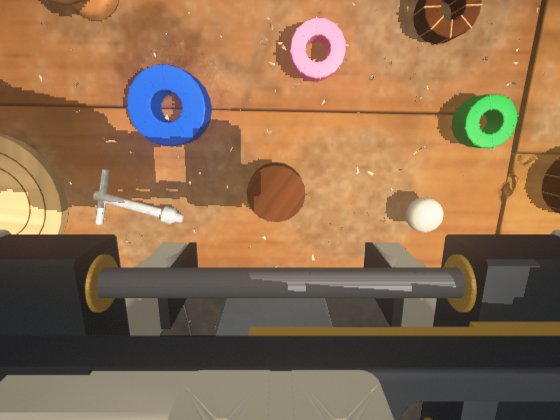

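The wrist view shows the foot disc at (276,193), with nothing between the fingers. I'll cross-check its position from this view.

```bash
cat > loc.py <<'E'
from h import *
def loc(n,d,xy,r,z0,z1):
    "fit circle to hull of points within height band near xy"
    c=cloud(n,d); m=(d>0)&(c[...,2]>z0)&(c[...,2]<z1)&(np.hypot(c[...,0]-xy[0],c[...,1]-xy[1])<r)
    k,lab,st,ce=cv2.connectedComponentsWithStats(m.astype(np.uint8)); i=1+np.argmax(st[1:,4])
    q=np.argwhere(lab==i)[:,::-1].astype(np.int32); hull=cv2.convexHull(q)[:,0]
    P=np.array([ray(n,u,v,(z1+z0)/2)[:2] for u,v in hull])
    (x,y),rad=cv2.minEnclosingCircle((P*1000).astype(np.float32))
    mm=cv2.moments((P*1e5).astype(np.int32).reshape(-1,1,2))
    ctr=np.array([mm["m10"],mm["m01"]])/mm["m00"]/1e5
    return ctr.round(4),(round(x,1),round(y,1),round(rad,1)),np.median(c[lab==i][:,2]).round(4)
E
python3 - <<'E'
from loc import *
for n,f in (("wrist","wrist1"),("top","top0")):
    d=np.load(f+".npz")["d"]
    print(n,loc(n,d,(.444,.001),.045,.02,.028))
d=np.load("top0.npz")["d"]
print(loc("top",d,(.43,.268),.085,.01,.02),loc("top",d,(.456,-.29),.05,.024,.032),loc("top",d,(.598,-.136),.035,.02,.028))
d=np.load("wrist1.npz")["d"]
E
```

```text
wrist (array([0.4483, 0.0016]), (448.3, 1.7, 26.7), np.float64(0.0237))
top (array([0.4442, 0.0012]), (444.0, 1.4, 26.6), np.float64(0.0233))
(array([0.4299, 0.2682]), (430.2, 268.0, 65.0), np.float64(0.0147)) (array([ 0.4566, -0.2904]), (456.8, -290.3, 33.0), np.float64(0.0269)) (array([ 0.5989, -0.1364]), (598.9, -136.0, 22.9), np.float64(0.0228))
```

>>> step_arm([
  [-0.14,-0.28,0.7,0,0,0,-1],
  [0,0,0.8,0,0,0,-1],
  [0,0,0.8,0,0,0,-1],
  [0,0,0.8,0,0,0,-1],
  [0,0,0.8,0,0,0,-1],
  [0,0,0.6,0,0,0,-1],
  [0,0,0.4,0,0,0,-1],
  [0,0,0,0,0,0,-1],
])

```text
t: 3.37
ee_pos: [0.4468, 0.0067, 0.2088]
tcp_rot: [-0.002, 0.713, -0.701, 0.004]
force: [0.1, -0.5, 0.6]
grip_width: 0.0878
```

```bash
python3 go.py .446 .001 .023
```

```text
t 3.37 grasp [0.4481 0.0063 0.0495] width 0.0878 F [ 0.1 -0.5  0.6] q [ 0.46  0.22 -0.73  0.01 -0.61  1.12]
tool x [ 0.018 -1.     0.002] z [ 0.008 -0.002 -1.   ]
delta/25mm [0.209 0.098 1.058]
```

>>> step_arm([
  [0.2,0.1,0.5,0,0,0,-1],
  [0,0,0.3,0,0,0,-1],
  [0,0,0.22,0,0,0,-1],
  [0,0,0,0,0,0,-1],
])

```text
t: 3.7
ee_pos: [0.4455, 0.0039, 0.1842]
tcp_rot: [-0.003, 0.714, -0.7, 0.004]
force: [-0.2, 0.0, 0.3]
grip_width: 0.0878
```

```bash
python3 go.py .446 .001 .023
```

```text
t 3.7 grasp [0.4472 0.0037 0.0249] width 0.0878 F [-0.2  0.   0.3] q [ 0.46  0.26 -0.76  0.01 -0.54  1.12]
tool x [ 0.021 -1.     0.002] z [ 0.011 -0.002 -1.   ]
delta/25mm [0.106 0.052 0.076]
```

>>> step_arm([
  [0.1,0,0.06,-0.005,0,0,-1],
  [0,0,0,0,0,0,-1],
  [0,0,0,0,0,0,1],
  [0,0,0,0,0,0,1],
  [0,0,0,0,0,0,1],
  [0,0,0,0,0,0,1],
  [0,0,0,0,0,0,1],
  [0,0,0,0,0,0,1],
], newtons=15)

```text
t: 4.37
ee_pos: [0.4471, 0.0023, 0.1854]
tcp_rot: [-0.001, 0.715, -0.699, 0.001]
force: [-0.0, -1.1, -0.4]
grip_width: 0.0532
```

```bash
python3 go.py .446 .001 .12
```

```text
t 4.37 grasp [0.4477 0.0023 0.0261] width 0.0532 F [-0.  -1.1 -0.4] q [ 0.45  0.27 -0.75  0.   -0.55  1.14]
tool x [ 0.022 -1.     0.   ] z [ 0.004  0.    -1.   ]
delta/25mm [ 0.049  0.056 -3.757]
```

>>> step_arm([
  [0,0,-0.5,0,0,0,1],
  [0,0,-1,0,0,0,1],
  [0,0,-1,0,0,0,1],
  [-0.5,0,-0.8,0,0,0,1],
  [-0.9,0.06,0,0,0,0,1],
  [-0.9,0.06,0,0,0,0,1],
  [-0.9,0.06,0,0,0,0,1],
  [-0.9,0.06,0,0,0,0,1],
  [-0.9,0.06,0,0,0,0,1],
  [-0.9,0.06,0,0,0,0,1],
])

```text
t: 5.2
ee_pos: [0.4326, 0.1513, 0.2716]
tcp_rot: [-0.0, 0.712, -0.702, 0.0]
force: [-0.0, 0.3, -0.7]
grip_width: 0.0533
```

>>> step_arm([
  [-0.9,0.06,0,0,0,0,1],
  [-0.9,0.06,0,0,0,0,1],
  [-0.9,0.06,0,0,0,0,1],
  [-0.9,0.06,0,0,0,0,1],
  [-0.7,0.06,0,0,0,0,1],
  [-0.5,0,0,0,0,0,1],
  [0,0,0,0,0,0,1],
])

```text
t: 5.78
ee_pos: [0.4211, 0.2803, 0.2713]
tcp_rot: [-0.0, 0.713, -0.701, -0.0]
force: [-0.4, 0.3, 0.7]
grip_width: 0.0531
```

```bash
python3 go.py .4334 .2685 .041
```

```text
t 5.78 grasp [0.4211 0.2804 0.112 ] width 0.0531 F [-0.4  0.3  0.7] q [ 0.98  0.21 -0.53 -0.   -0.82  0.61]
tool x [ 0.017 -1.    -0.001] z [ 0.     0.001 -1.   ]
delta/25mm [ 0.487 -0.482  2.841]
```

>>> step_arm([
  [0.49,-0.48,0.3,0,0,0,1],
  [0,0,0.7,0,0,0,1],
  [0,0,0.7,0,0,0,1],
  [0,0,0.5,0,0,0,1],
  [0,0,0.2,0,0,0,1],
  [0,0,0,0,0,0,1],
])

```text
t: 6.28
ee_pos: [0.4338, 0.2662, 0.2094]
tcp_rot: [-0.0, 0.713, -0.701, -0.0]
force: [-0.1, -0.1, -0.3]
grip_width: 0.0531
```

```bash
python3 go.py .4334 .2685 .041
```

```text
t 6.28 grasp [0.4338 0.2663 0.0501] width 0.0531 F [-0.1 -0.1 -0.3] q [ 0.94  0.31 -0.59 -0.   -0.67  0.65]
tool x [ 0.018 -1.    -0.001] z [ 0.     0.001 -1.   ]
delta/25mm [-0.088  0.016  0.365]
```

>>> step_arm([
  [-0.09,0,0.12,0,0,0,1],
  [0,0,0.12,0,0,0,1],
  [0,0,0.1,0,0,0,1],
  [0,0,0,0,0,0,1],
])

```text
t: 6.62
ee_pos: [0.4343, 0.2683, 0.2018]
tcp_rot: [-0.001, 0.713, -0.701, -0.0]
force: [-0.2, 0.2, -1.5]
grip_width: 0.0529
```

```bash
python3 go.py .4334 .2685 .041;python3 - <<'E'
from h import *
p,d=imaging.snapshot("scene"); save("scene1",p[150:270,90:250].repeat(4,0).repeat(4,1))
E
```

```text
t 6.62 grasp [0.4345 0.2686 0.0425] width 0.0529 F [-0.2  0.2 -1.5] q [ 0.94  0.32 -0.59 -0.   -0.65  0.65]
tool x [ 0.017 -1.    -0.002] z [ 0.001  0.002 -1.   ]
delta/25mm [0.004 0.043 0.06 ]
```

View pics/scene1.png

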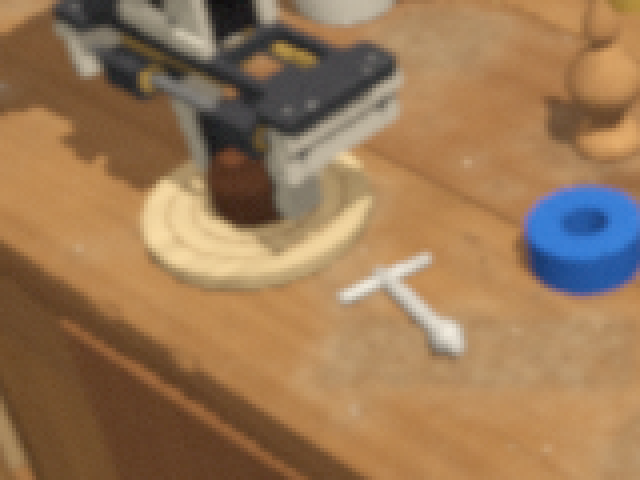

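The disc is in the jaws, centred and right above the board. I'll lower it the last millimetre.

>>> step_arm([
  [0,0.04,0.06,0,0,0,1],
  [0,0,0.03,0,0,0,1],
  [0,0,0,0,0,0,1],
])

```text
t: 6.92
ee_pos: [0.4334, 0.2687, 0.2006]
tcp_rot: [-0.002, 0.713, -0.701, -0.0]
force: [-0.2, -0.4, -1.1]
grip_width: 0.0532
```

```bash
python3 go.py .4334 .2685 .041
```

```text
t 6.92 grasp [0.4338 0.2692 0.0413] width 0.0532 F [-0.2 -0.4 -1.1] q [ 0.94  0.32 -0.6   0.   -0.65  0.65]
tool x [ 0.017 -1.    -0.003] z [ 0.003  0.004 -1.   ]
delta/25mm [0.029 0.017 0.011]
```

>>> step_arm([
  [0,0,0.05,0,0,0,1],
  [0,0,0,0,0,0,1],
])

```text
t: 7.08
ee_pos: [0.4335, 0.2689, 0.2006]
tcp_rot: [-0.003, 0.714, -0.701, -0.0]
force: [-0.2, -0.8, -0.3]
grip_width: 0.0529
```

>>> step_arm([
  [0,0,0.05,0,0,0,1],
  [0,0,0,0,0,0,1],
])

```text
t: 7.25
ee_pos: [0.4336, 0.2692, 0.2004]
tcp_rot: [-0.003, 0.714, -0.7, -0.0]
force: [-0.5, -0.1, 0.0]
grip_width: 0.0529
```

Descent has stopped, so the disc is in contact. Release and lift.

>>> step_arm([
  [0,0,0,0,0,0,0.2],
  [0,0,0,0,0,0,0],
  [0,0,0,0,0,0,-1],
  [0,0,0,0,0,0,-1],
  [0,0,-0.3,0,0,0,-1],
  [0,0,-1,0,0,0,-1],
  [0,0,-1,0,0,0,-1],
  [0,0,-1,0,0,0,-1],
  [0.9,0,-0.5,0,0,0,-1],
  [0.9,-0.05,0,0,0,0,-1],
])

```text
t: 8.08
ee_pos: [0.4357, 0.2254, 0.3001]
tcp_rot: [-0.002, 0.715, -0.699, 0.001]
force: [0.9, 0.5, -1.1]
grip_width: 0.0877
```

>>> step_arm([
  [1,-0.05,0,0,0,0,-1],
  [1,-0.05,0,0,0,0,-1],
  [1,-0.05,0,0,0,0,-1],
  [1,-0.05,0,0,0,0,-1],
  [1,-0.05,0,0,0,0,-1],
  [1,-0.05,0,0,0,0,-1],
  [1,-0.05,0,0,0,0,-1],
  [1,-0.05,0,0,0,0,-1],
  [1,-0.05,0,0,0,0,-1],
  [1,-0.05,0,0,0,0,-1],
])

```text
t: 8.92
ee_pos: [0.4536, -0.0345, 0.3079]
tcp_rot: [-0.008, 0.717, -0.697, 0.002]
force: [-0.6, 0.1, -0.2]
grip_width: 0.0877
```

>>> step_arm([
  [1,-0.05,0,0,0,0,-1],
  [1,-0.05,0,0,0,0,-1],
  [1,-0.05,0,0,0,0,-1],
  [1,-0.05,0,0,0,0,-1],
  [1,-0.05,0,0,0,0,-1],
  [1,-0.05,0,0,0,0,-1],
  [1,-0.05,0,0,0,0,-1],
  [1,-0.05,0,0,0,0,-1],
  [1,-0.05,0,0,0,0,-1],
  [0,0,0,0,0,0,-1],
])

```text
t: 9.75
ee_pos: [0.4699, -0.2745, 0.3126]
tcp_rot: [-0.01, 0.717, -0.697, 0.005]
force: [0.1, 0.5, 0.5]
grip_width: 0.0877
```

```bash
python3 go.py .4595 -.2896 .026; python3 - <<'E'
from loc import *
p,d=imaging.snapshot("top"); save("top2",p)
print("foot",loc("top",d,(.43,.268),.06,.032,.045),"board",loc("top",d,(.43,.268),.085,.008,.02),"belly",loc("top",d,(.4566,-.29),.05,.024,.032))
E
```

```text
t 9.75 grasp [ 0.4731 -0.2732  0.1533] width 0.0877 F [0.1 0.5 0.5] q [-0.17  0.22 -0.4  -0.01 -0.93  1.78]
tool x [ 0.027 -1.    -0.007] z [ 0.02   0.008 -1.   ]
delta/25mm [0.677 0.667 5.076]
foot (array([0.4311, 0.2683]), (431.2, 268.3, 26.7), np.float64(0.0381)) board (array([0.4299, 0.2681]), (429.7, 268.2, 65.2), np.float64(0.0146)) belly (array([ 0.4398, -0.2987]), (440.4, -300.0, 24.5), np.float64(0.0274))
```

Foot disc sits at (431.1,268.3) mm and the board centre at (429.9,268.2), so it is centred to about 1 mm. Next the belly ring; I'll add orientation correction.

```bash
cat >> go.py <<'E'
yaw=float(sys.argv[4]) if len(sys.argv)>4 else 0.; tilt=float(sys.argv[5]) if len(sys.argv)>5 else 0.
N=(R.from_euler("z",yaw,degrees=True)*R.from_matrix(np.array([[0,-1,0],[-1,0,0],[0,0,-1.]]).T)*R.from_euler("x",tilt,degrees=True)).as_matrix()
print("turn",(R.from_matrix(Rm.T@N).as_rotvec()/np.radians(120)).round(4),end=" ")
if len(sys.argv)>3:
    t=np.array(list(map(float,sys.argv[1:4])))-N[:,2]*arm.grasp_offset-s["ee_pos"]
    print("shift with turn",(Rm.T@t/.025).round(3))
E
python3 go.py .4595 -.2896 .026
```

```text
t 9.8 grasp [ 0.4727 -0.272   0.1533] width 0.0881 F [-0.5  0.4  0.1] q [-0.17  0.22 -0.41 -0.01 -0.93  1.78]
tool x [ 0.026 -1.    -0.008] z [ 0.02   0.008 -1.   ]
delta/25mm [0.729 0.653 5.075]
turn [-0.0097  0.0039  0.0126] shift with turn [0.679 0.522 5.076]
```

>>> step_arm([
  [0.68,0.52,0.3,-0.01,0.004,0.0126,-1],
  [0,0,0.8,0,0,0,-1],
  [0,0,0.8,0,0,0,-1],
  [0,0,0.8,0,0,0,-1],
  [0,0,0.6,0,0,0,-1],
  [0,0,0,0,0,0,-1],
])

```text
t: 10.3
ee_pos: [0.4566, -0.2898, 0.2309]
tcp_rot: [0.001, -0.706, 0.708, -0.002]
force: [-0.5, -0.2, 0.4]
grip_width: 0.088
```

```bash
python3 go.py .4598 -.2896 .026
```

```text
t 10.3 grasp [ 0.4573 -0.29    0.0716] width 0.088 F [-0.5 -0.2  0.4] q [-0.2   0.32 -0.5   0.   -0.74  1.77]
tool x [-0.003 -1.     0.002] z [ 0.004 -0.002 -1.   ]
delta/25mm [-0.02  -0.093  1.823]
turn [-0.002  -0.0008 -0.0012] shift with turn [-0.01  -0.12   1.823]
```

>>> step_arm([
  [-0.01,-0.12,0.6,-0.002,0,0,-1],
  [0,0,0.6,0,0,0,-1],
  [0,0,0.4,0,0,0,-1],
  [0,0,0.15,0,0,0,-1],
  [0,0,0,0,0,0,-1],
])

```text
t: 10.72
ee_pos: [0.4613, -0.2875, 0.1897]
tcp_rot: [0.0, 0.707, -0.707, 0.002]
force: [-0.7, 0.0, 0.8]
grip_width: 0.0877
```

```bash
python3 go.py .4598 -.2896 .026
```

```text
t 10.72 grasp [ 0.4617 -0.2879  0.0304] width 0.0877 F [-0.7  0.   0.8] q [-0.2   0.38 -0.53  0.   -0.65  1.76]
tool x [ 0.001 -1.     0.003] z [ 0.003 -0.003 -1.   ]
delta/25mm [0.067 0.077 0.175]
turn [-0.0013 -0.0013  0.0004] shift with turn [0.085 0.06  0.175]
```

>>> step_arm([
  [0.08,0.07,0.18,0,0,0,-1],
  [0,0,0,0,0,0,-1],
  [0,0,0,0,0,0,1],
  [0,0,0,0,0,0,1],
  [0,0,0,0,0,0,1],
  [0,0,0,0,0,0,1],
  [0,0,0,0,0,0,1],
])

```text
t: 11.3
ee_pos: [0.4606, -0.2898, 0.1885]
tcp_rot: [-0.001, 0.708, -0.707, 0.004]
force: [-0.5, 0.2, -0.5]
grip_width: 0.0668
```

```bash
python3 go.py .4598 -.2896 .12
```

```text
t 11.3 grasp [ 0.4618 -0.2905  0.0292] width 0.0668 F [-0.5  0.2 -0.5] q [-0.2   0.38 -0.53  0.   -0.64  1.77]
tool x [ 0.002 -1.     0.004] z [ 0.008 -0.004 -1.   ]
delta/25mm [-0.019  0.053 -3.631]
turn [-0.0036 -0.002   0.0007] shift with turn [ 0.008  0.005 -3.631]
```

>>> step_arm([
  [0,0,-0.4,-0.0035,-0.002,0,1],
  [0,0,-1,0,0,0,1],
  [0,0,-1,0,0,0,1],
  [-0.3,0,-1,0,0,0,1],
  [-0.7,0,-0.8,0,0,0,1],
  [-1,0.05,0,0,0,0,1],
  [-1,0.05,0,0,0,0,1],
  [-1,0.05,0,0,0,0,1],
  [-1,0.05,0,0,0,0,1],
  [-1,0.05,0,0,0,0,1],
])

```text
t: 12.13
ee_pos: [0.4532, -0.138, 0.2985]
tcp_rot: [0.0, -0.705, 0.71, 0.001]
force: [0.9, 0.5, -0.9]
grip_width: 0.0661
```

>>> step_arm([
  [-1,0.05,0,0,0,0,1],
  [-1,0.05,0,0,0,0,1],
  [-1,0.05,0,0,0,0,1],
  [-1,0.05,0,0,0,0,1],
  [-1,0.05,0,0,0,0,1],
  [-1,0.05,0,0,0,0,1],
  [-1,0.05,0,0,0,0,1],
  [-1,0.05,0,0,0,0,1],
  [-1,0.05,0,0,0,0,1],
  [-1,0.05,0,0,0,0,1],
])

```text
t: 12.97
ee_pos: [0.4381, 0.1237, 0.3008]
tcp_rot: [0.002, -0.704, 0.71, 0.001]
force: [0.4, -0.2, -0.4]
grip_width: 0.0664
```

```bash
python3 go.py .4348 .269 .12
```

```text
t 12.97 grasp [0.4384 0.1244 0.1415] width 0.0664 F [ 0.4 -0.2 -0.4] q [ 0.71  0.09 -0.6  -0.   -0.87  0.86]
tool x [-0.008 -1.    -0.004] z [ 0.001  0.004 -1.   ]
delta/25mm [-5.78   0.19   0.884]
turn [-0.0006  0.002  -0.0038] shift with turn [-5.807  0.182  0.884]
```

>>> step_arm([
  [-1,0.04,0,0,0.002,-0.004,1],
  [-1,0.04,0,0,0,0,1],
  [-1,0.04,0.2,0,0,0,1],
  [-0.9,0.04,0.2,0,0,0,1],
  [-0.7,0.04,0.2,0,0,0,1],
  [-0.3,0,0.2,0,0,0,1],
  [0,0,0,0,0,0,1],
])

```text
t: 13.55
ee_pos: [0.4313, 0.2565, 0.2812]
tcp_rot: [-0.002, 0.709, -0.705, 0.0]
force: [-1.2, 0.4, -0.5]
grip_width: 0.0665
```

```bash
python3 go.py .4348 .269 .075
```

```text
t 13.55 grasp [0.4318 0.2569 0.1219] width 0.0665 F [-1.2  0.4 -0.5] q [ 0.93  0.19 -0.53  0.   -0.84  0.65]
tool x [ 0.005 -1.    -0.003] z [ 0.004  0.003 -1.   ]
delta/25mm [-0.477 -0.114  1.879]
turn [-0.0017  0.0013  0.0025] shift with turn [-0.494 -0.137  1.879]
```

>>> step_arm([
  [-0.49,-0.14,0.2,-0.0017,0.0013,0.0025,1],
  [0,0,0.6,0,0,0,1],
  [0,0,0.6,0,0,0,1],
  [0,0,0.4,0,0,0,1],
  [0,0,0,0,0,0,1],
])

```text
t: 13.97
ee_pos: [0.4357, 0.2683, 0.2351]
tcp_rot: [0.0, -0.706, 0.708, 0.0]
force: [0.0, 0.7, -1.0]
grip_width: 0.0666
```

```bash
python3 go.py .4348 .269 .068
```

```text
t 13.97 grasp [0.4357 0.2684 0.0758] width 0.0666 F [ 0.   0.7 -1. ] q [ 0.94  0.27 -0.56 -0.   -0.74  0.63]
tool x [-0.002 -1.    -0.001] z [ 0.     0.001 -1.   ]
delta/25mm [-0.025  0.038  0.312]
turn [-0.0001  0.0002 -0.0009] shift with turn [-0.028  0.036  0.312]
```

>>> step_arm([
  [-0.02,0.03,0.12,0,0,0,1],
  [0,0,0.1,0,0,0,1],
  [0,0,0.06,0,0,0,1],
  [0,0,0,0,0,0,1],
])

```text
t: 14.3
ee_pos: [0.4358, 0.2679, 0.2286]
tcp_rot: [0.0, -0.706, 0.708, -0.0]
force: [0.5, 0.3, -0.1]
grip_width: 0.0664
```

>>> step_arm([
  [0,0,0.05,0,0,0,1],
  [0,0,0,0,0,0,1],
])

```text
t: 14.47
ee_pos: [0.436, 0.268, 0.228]
tcp_rot: [0.001, -0.706, 0.709, 0.0]
force: [0.3, 0.3, -0.7]
grip_width: 0.0665
```

```bash
python3 go.py .4348 .269 .068
```

```text
t 14.47 grasp [0.4362 0.2682 0.0687] width 0.0665 F [ 0.3  0.3 -0.7] q [ 0.94  0.28 -0.57  0.   -0.72  0.63]
tool x [-0.004 -1.    -0.002] z [ 0.001  0.002 -1.   ]
delta/25mm [-0.03   0.058  0.029]
turn [-0.0007  0.0008 -0.002 ] shift with turn [-0.04   0.049  0.029]
```

>>> step_arm([
  [-0.03,0.05,0.05,0,0,0,1],
  [0,0,0,0,0,0,1],
])

```text
t: 14.63
ee_pos: [0.4348, 0.2689, 0.2273]
tcp_rot: [0.002, -0.706, 0.709, 0.0]
force: [0.4, -0.4, -1.0]
grip_width: 0.0662
```

>>> step_arm([
  [0,0,0.06,0,0,0,1],
  [0,0,0,0,0,0,1],
])

```text
t: 14.8
ee_pos: [0.435, 0.2693, 0.2269]
tcp_rot: [0.002, -0.706, 0.708, -0.0]
force: [-0.6, 1.0, -0.8]
grip_width: 0.066
```

```bash
python3 go.py .4348 .269 .068
```

```text
t 14.8 grasp [0.4355 0.2698 0.0676] width 0.066 F [-0.6  1.  -0.8] q [ 0.94  0.28 -0.57  0.   -0.71  0.63]
tool x [-0.003 -1.    -0.003] z [ 0.003  0.003 -1.   ]
delta/25mm [ 0.031  0.027 -0.017]
turn [-0.0016  0.0015 -0.0015] shift with turn [ 0.01   0.006 -0.017]
```

>>> step_arm([
  [0.02,0.01,0.07,0,0,0,1],
  [0,0,0,0,0,0,1],
])

```text
t: 14.97
ee_pos: [0.435, 0.2695, 0.2268]
tcp_rot: [0.004, -0.706, 0.708, -0.0]
force: [0.4, 1.2, -1.2]
grip_width: 0.0664
```

>>> step_arm([
  [0,0,0.08,0,0,0,1],
  [0,0,0,0,0,0,1],
])

```text
t: 15.13
ee_pos: [0.4353, 0.2698, 0.2263]
tcp_rot: [0.004, -0.707, 0.707, -0.0]
force: [-0.4, 0.4, -0.9]
grip_width: 0.0662
```

```bash
python3 - <<'E'
from h import *
p,d=imaging.snapshot("scene"); save("scene2",cv2.resize(p[160:230,115:205],(720,560),interpolation=cv2.INTER_CUBIC))
E
```

```text
(no output)
```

View pics/scene2.png

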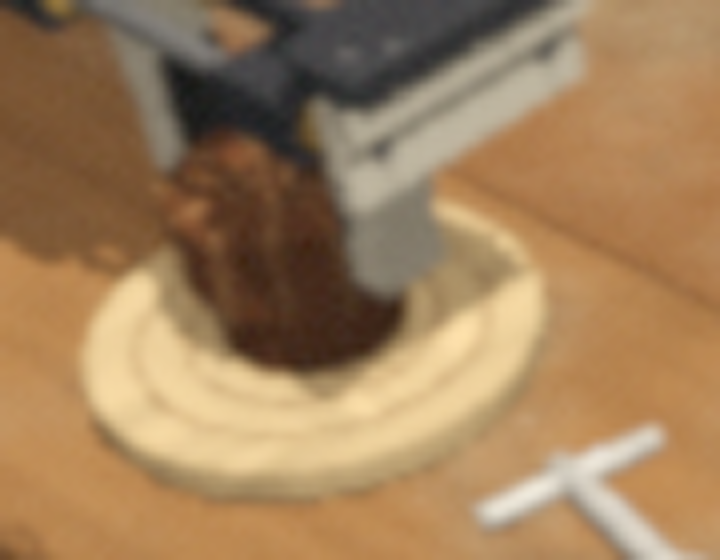

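The belly ring sits over the foot disc with no visible gap. Release, lift and move toward the neck ring.

>>> step_arm([
  [0,0,0,0,0,0,0.2],
  [0,0,0,0,0,0,0],
  [0,0,0,0,0,0,-1],
  [0,0,0,0,0,0,-1],
  [0,0,-0.3,0,0,0,-1],
  [0,0,-1,0,0,0,-1],
  [0,0,-1,0,0,0,-1],
  [0,0,-1,0,0,0,-1],
  [0.9,-0.3,0,0,0,0,-1],
  [0.9,-0.4,0,0,0,0,-1],
])

```text
t: 16.02
ee_pos: [0.4519, 0.2258, 0.3125]
tcp_rot: [-0.003, 0.708, -0.706, 0.001]
force: [-0.2, -0.7, -0.6]
grip_width: 0.0874
```

>>> step_arm([
  [1,-0.4,0,0,0,0,-1],
  [1,-0.4,0,0,0,0,-1],
  [1,-0.4,0,0,0,0,-1],
  [1,-0.4,0,0,0,0,-1],
  [1,-0.4,0,0,0,0,-1],
  [1,-0.4,0,0,0,0,-1],
  [1,-0.4,0,0,0,0,-1],
  [1,-0.4,0,0,0,0,-1],
  [1,-0.4,0,0,0,0,-1],
  [1,-0.4,0,0,0,0,-1],
])

```text
t: 16.85
ee_pos: [0.5564, -0.0345, 0.3197]
tcp_rot: [-0.007, 0.71, -0.704, 0.002]
force: [0.8, 0.4, 0.0]
grip_width: 0.0876
```

```bash
python3 go.py .6025 -.136 .12; python3 - <<'E'
from loc import *
p,d=imaging.snapshot("top"); save("top3",cv2.resize(p[205:290,140:255],(690,510),interpolation=cv2.INTER_CUBIC))
print("belly",loc("top",d,(.43,.268),.06,.06,.074),"board",loc("top",d,(.43,.268),.085,.008,.02))
E
```

```text
t 16.85 grasp [ 0.5585 -0.0332  0.1604] width 0.0876 F [0.8 0.4 0. ] q [ 0.29  0.23 -0.37 -0.01 -0.95  1.29]
tool x [ 0.009 -1.    -0.008] z [ 0.013  0.008 -1.   ]
delta/25mm [ 4.14  -1.706  1.607]
turn [-0.0062  0.0039  0.004 ] shift with turn [ 4.088 -1.789  1.608]Traceback (most recent call last):
  File "<stdin>", line 3, in <module>
  File "loc.py", line 5, in loc
    k,lab,st,ce=cv2.connectedComponentsWithStats(m.astype(np.uint8)); i=1+np.argmax(st[1:,4])
                                                                          ~~~~~~~~~^^^^^^^^^^
    return _wrapfunc(a, 'argmax', axis=axis, out=out, **kwds)
    return bound(*args, **kwds)
ValueError: attempt to get argmax of an empty sequence
```

View pics/top3.png

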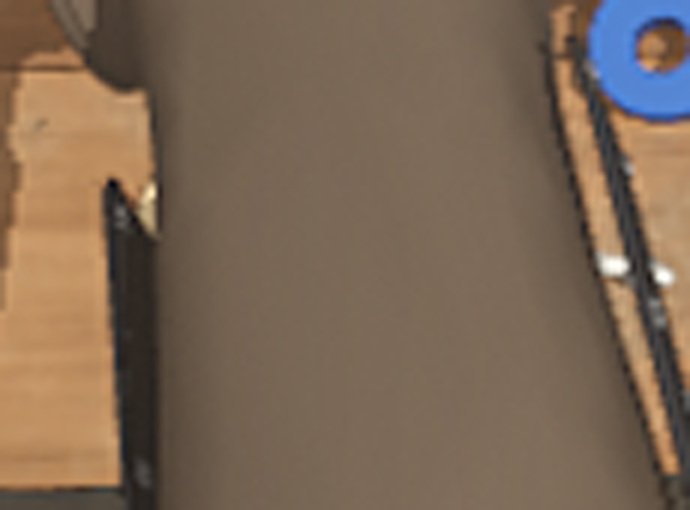

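The arm still hides the board, so I'll go on to the neck ring and look from there.

>>> step_arm([
  [0.9,-0.4,0.2,-0.006,0.004,0.004,-1],
  [0.9,-0.4,0.2,0,0,0,-1],
  [0.9,-0.4,0.2,0,0,0,-1],
  [0.8,-0.4,0.2,0,0,0,-1],
  [0.5,-0.2,0.2,0,0,0,-1],
  [0,0,0.2,0,0,0,-1],
  [0,0,0,0,0,0,-1],
])

```text
t: 17.48
ee_pos: [0.605, -0.1455, 0.2907]
tcp_rot: [0.0, -0.705, 0.709, -0.001]
force: [-0.5, 0.4, -1.0]
grip_width: 0.0875
```

```bash
python3 go.py .6025 -.136 .026; python3 - <<'E'
from loc import *
p,d=imaging.snapshot("top"); save("top4",cv2.resize(p[205:290,140:255],(690,510),interpolation=cv2.INTER_CUBIC))
for z in ((.06,.074),(.008,.02)):
  try: print(loc("top",d,(.43,.268),.075,*z))
  except Exception as e: print(e)
p,d=imaging.snapshot("wrist"); print("neck wrist",loc("wrist",d,(.6,-.136),.04,.02,.028))
E
```

```text
t 17.48 grasp [ 0.6052 -0.1457  0.1314] width 0.0875 F [-0.5  0.4 -1. ] q [ 0.08  0.37 -0.26  0.   -0.95  1.49]
tool x [-0.006 -1.     0.001] z [ 0.001 -0.001 -1.   ]
delta/25mm [-0.392  0.115  4.214]
turn [-0.0006 -0.0006 -0.0028] shift with turn [-0.384  0.107  4.214]
(array([0.4312, 0.2687]), (431.5, 269.0, 33.3), np.float64(0.066))
(array([0.43  , 0.2682]), (429.9, 268.3, 65.1), np.float64(0.0144))
neck wrist (array([ 0.6039, -0.1371]), (603.6, -137.4, 23.4), np.float64(0.0237))
```

View pics/top4.png

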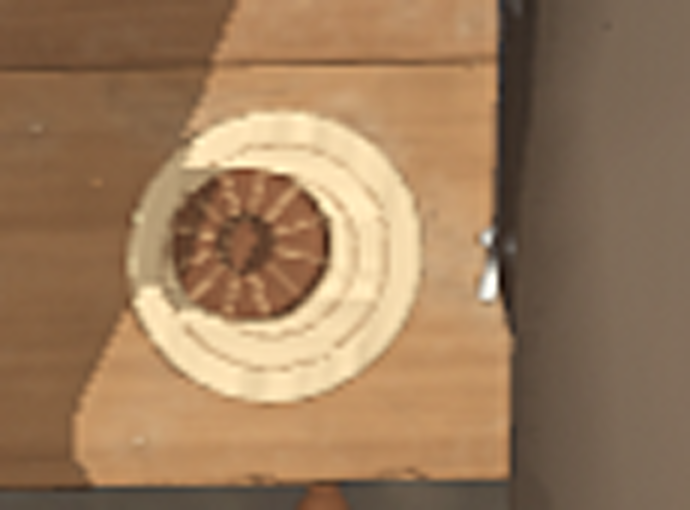

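The belly is at (431.2,268.7) mm over the foot at (431.1,268.3); the shift in the picture is only parallax. Now I descend on the neck ring.

>>> step_arm([
  [-0.38,0.1,0.3,0,0,-0.003,-1],
  [0,0,0.8,0,0,0,-1],
  [0,0,0.8,0,0,0,-1],
  [0,0,0.8,0,0,0,-1],
  [0,0,0.7,0,0,0,-1],
  [0,0,0.4,0,0,0,-1],
  [0,0,0,0,0,0,-1],
])

```text
t: 18.17
ee_pos: [0.602, -0.1259, 0.1976]
tcp_rot: [-0.004, 0.711, -0.703, 0.004]
force: [-0.4, 0.7, -0.6]
grip_width: 0.0876
```

```bash
python3 go.py .6025 -.136 .024
```

```text
t 18.17 grasp [ 0.6038 -0.1259  0.0383] width 0.0876 F [-0.4  0.7 -0.6] q [ 0.11  0.46 -0.37  0.   -0.73  1.47]
tool x [ 0.011 -1.     0.   ] z [ 0.011 -0.    -1.   ]
delta/25mm [0.404 0.062 0.57 ]
turn [-0.0054 -0.0001  0.0055] shift with turn [ 0.406 -0.01   0.571]
```

>>> step_arm([
  [0.4,0,0.1,-0.005,0,0.005,-1],
  [0,0,0.25,0,0,0,-1],
  [0,0,0.2,0,0,0,-1],
  [0,0,0,0,0,0,-1],
])

```text
t: 18.5
ee_pos: [0.6029, -0.1345, 0.1854]
tcp_rot: [-0.001, 0.708, -0.706, 0.001]
force: [-0.6, -1.2, 0.2]
grip_width: 0.0878
```

```bash
python3 go.py .6025 -.136 .024
```

```text
t 18.5 grasp [ 0.6034 -0.1346  0.0261] width 0.0878 F [-0.6 -1.2  0.2] q [ 0.1   0.48 -0.36  0.   -0.72  1.48]
tool x [ 0.003 -1.     0.   ] z [ 0.003 -0.    -1.   ]
delta/25mm [0.057 0.035 0.083]
turn [-0.0014 -0.0001  0.0016] shift with turn [0.058 0.016 0.083]
```

>>> step_arm([
  [0.06,0.03,0.1,0,0,0,-1],
  [0,0,0,0,0,0,-1],
  [0,0,0,0,0,0,1],
  [0,0,0,0,0,0,1],
  [0,0,0,0,0,0,1],
  [0,0,0,0,0,0,1],
  [0,0,0,0,0,0,1],
  [0,0,0,0,0,0,1],
  [0,0,0,0,0,0,1],
])

```text
t: 19.25
ee_pos: [0.6028, -0.1364, 0.1848]
tcp_rot: [-0.002, 0.708, -0.706, 0.002]
force: [1.0, 1.0, -0.7]
grip_width: 0.0465
```

```bash
python3 go.py .4345 .269 .17
```

```text
t 19.25 grasp [ 0.6039 -0.1364  0.0256] width 0.0465 F [ 1.   1.  -0.7] q [ 0.09  0.48 -0.36  0.   -0.72  1.48]
tool x [ 0.003 -1.     0.   ] z [ 0.007 -0.    -1.   ]
delta/25mm [-16.236   6.688  -5.825]
turn [-0.0032 -0.0001  0.0014] shift with turn [-16.235   6.646  -5.825]
```

>>> step_arm([
  [0,0,-0.4,-0.003,0,0.001,1],
  [0,0,-1,0,0,0,1],
  [0,0,-1,0,0,0,1],
  [0,0,-1,0,0,0,1],
  [-0.5,0.2,-1,0,0,0,1],
  [-0.95,0.39,-1,0,0,0,1],
  [-0.95,0.39,-0.5,0,0,0,1],
  [-0.95,0.39,0,0,0,0,1],
  [-0.95,0.39,0,0,0,0,1],
  [-0.95,0.39,0,0,0,0,1],
])

```text
t: 20.08
ee_pos: [0.5478, -0.0044, 0.3376]
tcp_rot: [-0.001, -0.705, 0.709, 0.002]
force: [0.5, -0.1, -0.3]
grip_width: 0.0449
```

>>> step_arm([
  [-0.95,0.39,0,0,0,0,1],
  [-0.95,0.39,0,0,0,0,1],
  [-0.95,0.39,0,0,0,0,1],
  [-0.95,0.39,0,0,0,0,1],
  [-0.95,0.39,0,0,0,0,1],
  [-0.95,0.39,0,0,0,0,1],
  [-0.95,0.39,0,0,0,0,1],
  [-0.95,0.39,0,0,0,0,1],
  [-0.95,0.39,0,0,0,0,1],
  [0,0,0,0,0,0,1],
])

```text
t: 20.92
ee_pos: [0.4533, 0.2222, 0.34]
tcp_rot: [0.001, -0.705, 0.709, 0.002]
force: [0.2, 0.2, -0.5]
grip_width: 0.0452
```

```bash
python3 go.py .4356 .2692 .13
```

```text
t 20.92 grasp [0.4531 0.2229 0.1807] width 0.0452 F [ 0.2  0.2 -0.5] q [ 0.84  0.13 -0.45 -0.   -0.99  0.72]
tool x [-0.005 -1.    -0.004] z [-0.001  0.004 -1.   ]
delta/25mm [-1.84   0.706  2.039]
turn [ 0.0006  0.0021 -0.0024] shift with turn [-1.868  0.714  2.039]
```

>>> step_arm([
  [-0.7,0.25,0,0,0.002,-0.0024,1],
  [-0.7,0.25,0.4,0,0,0,1],
  [-0.47,0.2,0.6,0,0,0,1],
  [0,0,0.6,0,0,0,1],
  [0,0,0.4,0,0,0,1],
  [0,0,0,0,0,0,1],
  [0,0,0,0,0,0,1],
])

```text
t: 21.5
ee_pos: [0.4337, 0.2723, 0.2895]
tcp_rot: [-0.001, 0.709, -0.705, -0.001]
force: [0.3, 0.1, -0.4]
grip_width: 0.0452
```

```bash
python3 go.py .4356 .2692 .1
```

```text
t 21.5 grasp [0.4338 0.2727 0.1302] width 0.0452 F [ 0.3  0.1 -0.4] q [ 0.94  0.2  -0.5  -0.   -0.87  0.63]
tool x [ 0.005 -1.    -0.002] z [ 0.     0.002 -1.   ]
delta/25mm [ 0.141 -0.073  1.208]
turn [-0.0001  0.001   0.0023] shift with turn [ 0.129 -0.074  1.208]
```

>>> step_arm([
  [0.13,-0.07,0.3,0,0.001,0.002,1],
  [0,0,0.5,0,0,0,1],
  [0,0,0.35,0,0,0,1],
  [0,0,0,0,0,0,1],
])

```text
t: 21.83
ee_pos: [0.4367, 0.2681, 0.2613]
tcp_rot: [0.002, -0.707, 0.707, -0.0]
force: [-0.1, 0.2, -0.2]
grip_width: 0.0454
```

```bash
python3 go.py .4356 .2692 .0925
```

```text
t 21.83 grasp [0.4372 0.2685 0.102 ] width 0.0454 F [-0.1  0.2 -0.2] q [ 0.93  0.24 -0.53  0.   -0.8   0.63]
tool x [-0.001 -1.    -0.002] z [ 0.003  0.002 -1.   ]
delta/25mm [-0.028  0.063  0.379]
turn [-0.0013  0.0011 -0.0005] shift with turn [-0.043  0.046  0.379]
```

>>> step_arm([
  [-0.03,0.05,0.12,-0.001,0.001,0,1],
  [0,0,0.12,0,0,0,1],
  [0,0,0.1,0,0,0,1],
  [0,0,0,0,0,0,1],
  [0,0,0,0,0,0,1],
])

```text
t: 22.25
ee_pos: [0.4361, 0.2686, 0.2531]
tcp_rot: [0.001, -0.706, 0.708, -0.0]
force: [0.2, 1.2, 0.8]
grip_width: 0.0452
```

```bash
python3 go.py .4356 .2692 .0925
```

```text
t 22.25 grasp [0.4364 0.2688 0.0938] width 0.0452 F [0.2 1.2 0.8] q [ 0.94  0.25 -0.54  0.   -0.78  0.63]
tool x [-0.002 -1.    -0.001] z [ 0.001  0.001 -1.   ]
delta/25mm [-0.018  0.031  0.053]
turn [-0.0007  0.0004 -0.0009] shift with turn [-0.023  0.021  0.053]
```

>>> step_arm([
  [-0.02,0.03,0.07,0,0,0,1],
  [0,0,0,0,0,0,1],
])

```text
t: 22.42
ee_pos: [0.4356, 0.2694, 0.252]
tcp_rot: [0.001, -0.707, 0.708, -0.0]
force: [-0.3, -0.1, -0.9]
grip_width: 0.0453
```

>>> step_arm([
  [0,0,0.08,0,0,0,1],
  [0,0,0,0,0,0,1],
])

```text
t: 22.58
ee_pos: [0.436, 0.2697, 0.2519]
tcp_rot: [0.002, -0.707, 0.707, -0.001]
force: [0.1, 0.2, -0.7]
grip_width: 0.0452
```

```bash
python3 go.py .4356 .2692 .0925
```

```text
t 22.58 grasp [0.4367 0.2701 0.0926] width 0.0452 F [ 0.1  0.2 -0.7] q [ 0.94  0.25 -0.54  0.   -0.77  0.63]
tool x [-0.    -1.    -0.002] z [ 0.004  0.002 -1.   ]
delta/25mm [0.036 0.044 0.004]
turn [-0.0021  0.0011 -0.0002] shift with turn [0.021 0.016 0.004]
```

Contact (descent stalled at 92.6 mm). Release and rise, then plan the tilted finial grasp. A top-down grip would push the 119 mm tip into the gripper body.

>>> step_arm([
  [0,0,0,0,0,0,0.2],
  [0,0,0,0,0,0,0],
  [0,0,0,0,0,0,-1],
  [0,0,0,0,0,0,-1],
  [0,0,-0.3,0,0,0,-1],
  [0,0,-1,0,0,0,-1],
  [0,0,-1,0,0,0,-1],
  [0,0,-1,0,0,0,-1],
  [0,0,-1,0,0,0,-1],
  [0.8,-0.3,-0.5,0,0,0,-1],
])

```text
t: 23.42
ee_pos: [0.4419, 0.2502, 0.3752]
tcp_rot: [0.002, 0.707, -0.707, 0.001]
force: [0.6, 0.6, 0.3]
grip_width: 0.0865
```

>>> step_arm([
  [1,-0.3,0,0,0,0,-1],
  [1,-0.3,0,0,0,0,-1],
  [1,-0.3,0,0,0,0,-1],
  [1,-0.3,0,0,0,0,-1],
  [1,-0.3,0,0,0,0,-1],
  [1,-0.3,0,0,0,0,-1],
  [1,-0.3,0,0,0,0,-1],
  [1,-0.3,0,0,0,0,-1],
  [1,-0.3,0,0,0,0,-1],
  [0,0,0,0,0,0,-1],
])

```text
t: 24.25
ee_pos: [0.5126, 0.0147, 0.3874]
tcp_rot: [-0.006, 0.709, -0.705, 0.003]
force: [0.0, -0.7, 0.4]
grip_width: 0.0875
```

```bash
python3 go.py .615 .158 .05; python3 - <<'E'
from loc import *
s=status.observe(); w,x,y,z=s["tcp_rot"]; Rm=R.from_quat([x,y,z,w]).as_matrix()
f,cx,cy,Rc,t,_=cam("wrist"); print("cam in tool",(Rm.T@(-Rc.T@t-s["ee_pos"])).round(3))
p,d=imaging.snapshot("top"); save("top5",p)
for z in ((.082,.1),(.055,.074),(.008,.02)):
  try: print(loc("top",d,(.43,.268),.075,*z))
  except Exception as e: print(e)
# finial profile from the first scene + top views
for n in ("scene","top"):
  D=np.load(n+"0.npz")["d"]; c=cloud(n,D); m=(D>0)&(np.hypot(c[...,0]-.612,c[...,1]-.157)<.045)
  for z0 in range(5,120,8):
    k=m&(abs(c[...,2]*1000-z0)<4); q=c[k]
    if k.sum()>3: print(n,z0,k.sum(),(q[:,:2].min(0)*1e3).round(),(q[:,:2].max(0)*1e3).round())
E
```

```text
t 24.25 grasp [0.5145 0.0155 0.2281] width 0.0875 F [ 0.  -0.7  0.4] q [ 0.41  0.1  -0.37  0.   -1.09  1.16]
tool x [ 0.006 -1.    -0.005] z [ 0.012  0.005 -1.   ]
delta/25mm [-5.642 -3.972  7.2  ]
turn [-0.0057  0.0023  0.003 ] shift with turn [-5.672 -4.048  7.201]
cam in tool [ 0.001 -0.071  0.021]
attempt to get argmax of an empty sequence
attempt to get argmax of an empty sequence
(array([0.4345, 0.2187]), (431.0, 223.9, 37.6), np.float64(0.0142))
scene 5 264 [568. 112.] [656. 201.]
scene 13 94 [593. 135.] [630. 178.]
scene 21 18 [602. 149.] [621. 167.]
scene 29 13 [598. 143.] [615. 162.]
scene 37 19 [592. 139.] [616. 162.]
scene 45 43 [588. 136.] [626. 171.]
scene 53 72 [587. 133.] [628. 177.]
scene 61 76 [592. 138.] [625. 176.]
scene 69 58 [596. 145.] [622. 170.]
scene 77 15 [603. 151.] [617. 161.]
scene 85 24 [601. 148.] [620. 165.]
scene 93 36 [602. 149.] [620. 167.]
scene 101 18 [606. 152.] [617. 164.]
scene 109 11 [609. 154.] [614. 160.]
scene 117 6 [610. 157.] [613. 160.]
top 5 120 [572. 115.] [655. 201.]
top 13 18 [590. 136.] [610. 169.]
top 45 13 [588. 135.] [635. 180.]
top 53 72 [590. 134.] [633. 180.]
top 61 73 [591. 139.] [632. 176.]
top 69 32 [597. 143.] [624. 170.]
top 85 15 [600. 146.] [622. 167.]
top 93 24 [600. 148.] [618. 166.]
top 101 12 [605. 150.] [615. 163.]
top 109 5 [606. 154.] [611. 159.]
top 117 4 [608. 155.] [612. 158.]
```

```bash
python3 - <<'E'
from h import *
B=np.array([[0,-1,0],[-1,0,0],[0,0,-1.]]).T
def N(yaw,tilt): return R.from_euler("z",yaw,degrees=True)*R.from_matrix(B)*R.from_euler("x",tilt,degrees=True)
def F(phi,p):
    z=np.array([np.cos(p)*np.cos(phi),np.cos(p)*np.sin(phi),-np.sin(p)]); up=np.array([np.sin(p)*np.cos(phi),np.sin(p)*np.sin(phi),np.cos(p)])
    x=-up; return R.from_matrix(np.c_[x,np.cross(z,x),z])
for nm,phi,p in (("board",.8,.75),("finial",.4,.6),("chk",.41,.48)):
  for yaw,tilt in ((0,0),(90,50),(-90,-50),(60,50),(45,50),(-45,-50),(-120,-50)):
    e=(F(phi,p).inv()*N(yaw,tilt)).as_euler("ZYZ")   # second >0
    alt=[(e[0]+np.pi+np.pi)%(2*np.pi)-np.pi,-e[1],(e[2]+np.pi+np.pi)%(2*np.pi)-np.pi]
    print(nm,yaw,tilt,"q4",round(alt[0],2),"q5",round(alt[1],2),"q6",round(-alt[2],2)," | alt",np.round([e[0],e[1],-e[2]],2))
E
```

```text
board 0 0 q4 -3.14 q5 -0.82 q6 -2.37  | alt [-0.    0.82  0.77]
board 90 50 q4 -1.75 q5 -0.57 q6 0.35  | alt [ 1.39  0.57 -2.79]
board -90 -50 q4 -1.75 q5 -0.57 q6 -2.79  | alt [1.39 0.57 0.35]
board 60 50 q4 -1.38 q5 -0.19 q6 0.35  | alt [ 1.76  0.19 -2.79]
board 45 50 q4 0.21 q5 -0.05 q6 1.77  | alt [-2.93  0.05 -1.37]
board -45 -50 q4 -2.11 q5 -1.11 q6 -2.53  | alt [1.03 1.11 0.61]
board -120 -50 q4 -1.38 q5 -0.19 q6 -2.79  | alt [1.76 0.19 0.35]
finial 0 0 q4 -3.14 q5 -0.97 q6 -1.97  | alt [0.   0.97 1.17]
finial 90 50 q4 -2.04 q5 -0.92 q6 0.29  | alt [ 1.1   0.92 -2.85]
finial -90 -50 q4 -2.04 q5 -0.92 q6 -2.85  | alt [1.1  0.92 0.29]
finial 60 50 q4 -1.95 q5 -0.52 q6 0.02  | alt [ 1.19  0.52 -3.12]
finial 45 50 q4 -1.99 q5 -0.32 q6 -0.19  | alt [1.15 0.32 2.95]
finial -45 -50 q4 -2.34 q5 -1.45 q6 -2.45  | alt [0.8  1.45 0.69]
finial -120 -50 q4 -1.95 q5 -0.52 q6 -3.12  | alt [1.19 0.52 0.02]
chk 0 0 q4 -3.14 q5 -1.09 q6 -1.98  | alt [0.   1.09 1.16]
chk 90 50 q4 -2.12 q5 -0.97 q6 0.15  | alt [ 1.02  0.97 -2.99]
chk -90 -50 q4 -2.12 q5 -0.97 q6 -2.99  | alt [1.02 0.97 0.15]
chk 60 50 q4 -2.13 q5 -0.57 q6 -0.2  | alt [1.01 0.57 2.95]
chk 45 50 q4 -2.28 q5 -0.38 q6 -0.5  | alt [0.86 0.38 2.64]
chk -45 -50 q4 -2.35 q5 -1.52 q6 -2.54  | alt [0.79 1.52 0.6 ]
chk -120 -50 q4 -2.13 q5 -0.57 q6 2.95  | alt [ 1.01  0.57 -0.2 ]
```

Yaw +90 would exceed the last joint's range. Yaw −90 with tilt −50 (fingers pointing to +y, jaws along x) fits all the joints, so I turn the tool now while it is high.

>>> step_arm([
  [0,0,0,0,0,0.059,-1],
  [0,0,0,0,0,0.059,-1],
  [0,0,0,0,0,0.059,-1],
  [0,0,0,0,0,0.059,-1],
  [0,0,0,0,0,0.059,-1],
  [0,0,0,0,0,0.059,-1],
  [0,0,0,0,0,0.059,-1],
  [0,0,0,0,0,0.059,-1],
  [0,0,0,0,0,0.059,-1],
  [0,0,0,0,0,0.059,-1],
])

```text
t: 25.13
ee_pos: [0.5102, 0.0202, 0.3911]
tcp_rot: [0.007, -0.162, 0.987, 0.002]
force: [0.4, -0.8, -0.1]
grip_width: 0.0874
```

>>> step_arm([
  [0,0,0,0,0,0.059,-1],
  [0,0,0,0,0,0.059,-1],
  [0,0,0,0,0,0.045,-1],
  [0,0,0,-0.059,0,0,-1],
  [0,0,0,-0.059,0,0,-1],
  [0,0,0,-0.059,0,0,-1],
  [0,0,0,-0.059,0,0,-1],
  [0,0,0,-0.059,0,0,-1],
  [0,0,0,-0.059,0,0,-1],
  [0,0,0,-0.059,0,0,-1],
])

```text
t: 25.97
ee_pos: [0.5087, 0.0326, 0.3989]
tcp_rot: [0.016, 0.004, 0.904, 0.427]
force: [-1.1, -0.4, -2.2]
grip_width: 0.0877
```

```bash
python3 go.py .615 .08 .13 -90 -50; python3 - <<'E'
from loc import *
p,d=imaging.snapshot("top"); save("top6",p)
for z in ((.082,.1),(.055,.074),(.008,.02)):
  try: print(loc("top",d,(.43,.268),.075,*z))
  except Exception as e: print(e)
E
```

```text
t 25.97 grasp [0.5138 0.1556 0.2978] width 0.0877 F [-1.1 -0.4 -2.2] q [-0.01  0.16 -0.11 -0.91 -1.38  0.22]
tool x [-0.999  0.02  -0.025] z [ 0.032  0.772 -0.635]
delta/25mm [-3.941 -7.132  2.054]
turn [0.0047 0.0151 0.003 ] shift with turn [-4.143 -7.069  2.058]
(array([0.4321, 0.2685]), (432.8, 268.5, 23.5), np.float64(0.0904))
(array([0.431 , 0.2688]), (431.5, 268.7, 33.9), np.float64(0.0662))
(array([0.43  , 0.2682]), (430.1, 268.3, 65.0), np.float64(0.0144))
```

View pics/top6.png

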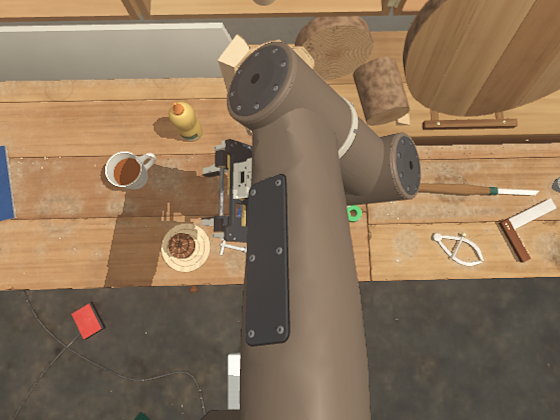

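Neck ring at (432.1,268.5) mm over the belly at (431.0,268.8). The stack shows at (182,243) px in the top view. I move to the stand-off ahead of the finial.

>>> step_arm([
  [-0.52,-0.88,0.25,0.005,0.015,0.003,-1],
  [-0.52,-0.88,0.25,0,0,0,-1],
  [-0.52,-0.88,0.25,0,0,0,-1],
  [-0.52,-0.88,0.25,0,0,0,-1],
  [-0.52,-0.88,0.25,0,0,0,-1],
  [-0.52,-0.88,0.25,0,0,0,-1],
  [0,0,0,0,0,0,-1],
])

```text
t: 26.6
ee_pos: [0.5895, -0.0246, 0.2701]
tcp_rot: [-0.003, -0.0, 0.909, 0.418]
force: [0.1, 0.2, -0.6]
grip_width: 0.0876
```

```bash
python3 go.py .615 .089 .108 -90 -50; python3 - <<'E'
from loc import *
p,d=imaging.snapshot("scene"); save("scene3",p)
E
```

```text
t 26.6 grasp [0.5886 0.0963 0.1664] width 0.0876 F [ 0.1  0.2 -0.6] q [-0.09  0.44 -0.03 -0.89 -1.34  0.42]
tool x [-1.    -0.003  0.005] z [-0.006  0.759 -0.651]
delta/25mm [-1.067 -1.961  1.293]
turn [-0.0051 -0.0027 -0.001 ] shift with turn [-1.032 -2.03   1.294]
```

View pics/scene3.png

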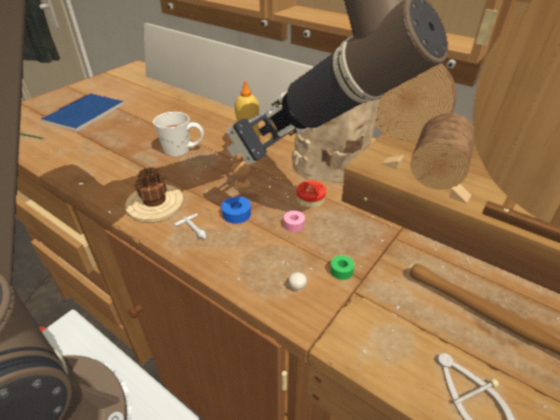

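```bash
python3 - <<'E'
from h import *
for n in("top","scene"):
    d=np.load(n+"0.npz")["d"]; c=cloud(n,d); m=(d>0)&(c[...,2]>.05)&(c[...,1]>-.3)&(c[...,1]<.4)&(c[...,0]>.64)&(c[...,0]<1)
    q=c[m]
    for y in np.arange(-.3,.4,.05):
        k=q[abs(q[:,1]-y)<.025]
        if len(k): print(n,round(y,2),"xmin",k[:,0].min().round(3),"zmax of x<.78",k[k[:,0]<.78][:,2].max(initial=0).round(3))
E
```

```text
top -0.3 xmin 0.697 zmax of x<.78 0.233
top -0.25 xmin 0.697 zmax of x<.78 0.216
top -0.2 xmin 0.697 zmax of x<.78 0.206
top -0.15 xmin 0.697 zmax of x<.78 0.124
top -0.1 xmin 0.697 zmax of x<.78 0.103
top -0.05 xmin 0.698 zmax of x<.78 0.242
top -0.0 xmin 0.729 zmax of x<.78 0.233
top 0.05 xmin 0.719 zmax of x<.78 0.227
top 0.1 xmin 0.724 zmax of x<.78 0.227
top 0.15 xmin 0.848 zmax of x<.78 0.0
top 0.2 xmin 0.907 zmax of x<.78 0.0
top 0.25 xmin 0.725 zmax of x<.78 0.197
top 0.3 xmin 0.731 zmax of x<.78 0.157
top 0.35 xmin 0.641 zmax of x<.78 0.096
scene -0.3 xmin 0.698 zmax of x<.78 0.23
scene -0.25 xmin 0.698 zmax of x<.78 0.215
scene -0.2 xmin 0.699 zmax of x<.78 0.207
scene -0.15 xmin 0.697 zmax of x<.78 0.123
scene -0.1 xmin 0.698 zmax of x<.78 0.103
scene -0.05 xmin 0.699 zmax of x<.78 0.242
scene -0.0 xmin 0.731 zmax of x<.78 0.234
scene 0.05 xmin 0.72 zmax of x<.78 0.226
scene 0.1 xmin 0.724 zmax of x<.78 0.228
scene 0.15 xmin 0.858 zmax of x<.78 0.0
scene 0.2 xmin 0.908 zmax of x<.78 0.0
scene 0.25 xmin 0.726 zmax of x<.78 0.199
scene 0.3 xmin 0.731 zmax of x<.78 0.154
scene 0.35 xmin 0.641 zmax of x<.78 0.096
```

The stump begins at x≈0.72, only about 10 mm beyond the gripper body's end. I'll turn to yaw −100 for more clearance.

```bash
python3 go.py .603 .09 .108 -100 -50
```

```text
t 26.65 grasp [0.5883 0.0971 0.1684] width 0.0877 F [ 0.2 -0.4 -0.6] q [-0.09  0.44 -0.03 -0.89 -1.34  0.42]
tool x [-1.    -0.003  0.004] z [-0.005  0.759 -0.651]
delta/25mm [-0.597 -2.018  1.352]
turn [-0.005  -0.066   0.0536] shift with turn [ 0.283 -2.035  1.413]
```

>>> step_arm([
  [0.14,-0.5,0.35,-0.0025,-0.033,0.027,-1],
  [0.14,-0.5,0.35,-0.0025,-0.033,0.027,-1],
  [0,-0.5,0.35,0,0,0,-1],
  [0,-0.4,0.35,0,0,0,-1],
  [0,0,0,0,0,0,-1],
])

```text
t: 27.07
ee_pos: [0.5816, -0.0241, 0.2151]
tcp_rot: [0.037, 0.076, 0.905, 0.417]
force: [-0.6, -0.1, -0.8]
grip_width: 0.0876
```

```bash
python3 go.py .603 .09 .108 -100 -50
```

```text
t 27.07 grasp [0.6024 0.0953 0.1117] width 0.0876 F [-0.6 -0.1 -0.8] q [-0.12  0.47 -0.11 -0.97 -1.16  0.45]
tool x [-0.986  0.169 -0.003] z [ 0.13   0.75  -0.649]
delta/25mm [-0.06  -0.246 -0.058]
turn [-0.0038 -0.0008  0.0028] shift with turn [-0.049 -0.297 -0.057]
```

>>> step_arm([
  [-0.05,-0.3,0,-0.004,-0.001,0.003,-1],
  [0,0,0.5,0,0,0,-1],
  [0,0,0.6,0,0,0,-1],
  [0,0,0.4,0,0,0,-1],
  [0,0,0,0,0,0,-1],
])

```text
t: 27.48
ee_pos: [0.589, 0.0014, 0.1847]
tcp_rot: [0.037, 0.075, 0.903, 0.421]
force: [-1.2, -0.5, -0.2]
grip_width: 0.0877
```

```bash
python3 go.py .615 .158 .05 -100 -50; python3 - <<'E'
from h import *
p,d=imaging.snapshot("wrist"); save("wrist2",p)
E
```

```text
t 27.48 grasp [0.6096 0.1217 0.0824] width 0.0877 F [-1.2 -0.5 -0.2] q [-0.08  0.52 -0.12 -1.01 -1.12  0.48]
tool x [-0.986  0.167 -0.003] z [ 0.13   0.755 -0.642]
delta/25mm [ 0.035 -0.049  1.956]
turn [ 0.0002 -0.0017  0.003 ] shift with turn [ 0.057 -0.046  1.956]
```

View pics/wrist2.png

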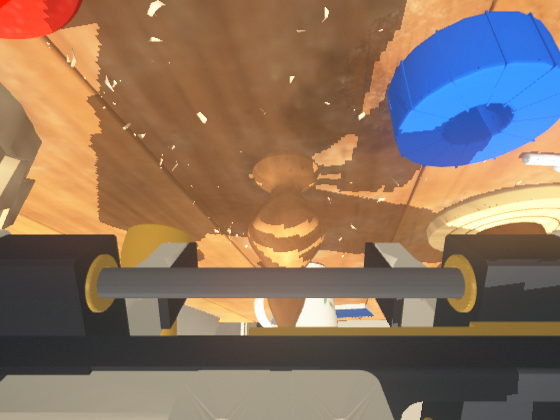

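The finial sits at (285,235) px, midway between the fingers (about 180 and 380), clear of the blue ring. I'll advance along the tool axis and close gently.

>>> step_arm([
  [0.05,-0.04,0.4,0,0,0.003,-1],
  [0,0,0.6,0,0,0,-1],
  [0,0,0.5,0,0,0,-1],
  [0,0,0.3,0,0,0,-1],
  [0,0,0,0,0,0,-1],
])

```text
t: 27.95
ee_pos: [0.5943, 0.0381, 0.1531]
tcp_rot: [0.036, 0.078, 0.903, 0.421]
force: [0.2, 0.4, -0.0]
grip_width: 0.0874
```

```bash
python3 go.py .615 .158 .05 -100 -50
```

```text
t 27.95 grasp [0.615  0.1583 0.0507] width 0.0874 F [ 0.2  0.4 -0. ] q [-0.03  0.57 -0.13 -1.06 -1.06  0.51]
tool x [-0.985  0.17   0.001] z [ 0.13   0.755 -0.643]
delta/25mm [-0.003 -0.031  0.01 ]
turn [-0.     -0.0015  0.0006] shift with turn [ 0.017 -0.031  0.01 ]
```

>>> step_arm([
  [0,0,0,0,0,0,1],
  [0,0,0,0,0,0,1],
  [0,0,0,0,0,0,1],
  [0,0,0,0,0,0,1],
  [0,0,0,0,0,0,1],
  [0,0,0,0,0,0,1],
  [0,0,0,0,0,0,1],
], newtons=30)

```text
t: 28.53
ee_pos: [0.5944, 0.0377, 0.1536]
tcp_rot: [0.036, 0.077, 0.903, 0.421]
force: [-1.7, 0.8, 1.5]
grip_width: 0.0464
```

```bash
python3 go.py .615 .158 .18 -100 -50
```

```text
t 28.53 grasp [0.615  0.1579 0.0512] width 0.0464 F [-1.7  0.8  1.5] q [-0.03  0.56 -0.13 -1.06 -1.06  0.51]
tool x [-0.985  0.17   0.   ] z [ 0.13   0.755 -0.643]
delta/25mm [ 0.005  3.948 -3.311]
turn [-0.0002 -0.0016  0.0011] shift with turn [ 0.026  3.946 -3.311]
```

>>> step_arm([
  [0,0.3,-0.25,0,0,0,1],
  [0,0.6,-0.5,0,0,0,1],
  [0,0.7,-0.6,0,0,0,1],
  [0,0.7,-0.6,0,0,0,1],
  [0,0.7,-0.6,0,0,0,1],
  [0,0.7,-0.6,0,0,0,1],
  [0,0.4,-0.35,0,0,0,1],
  [0,0,0,0,0,0,1],
])

```text
t: 29.2
ee_pos: [0.5933, 0.0349, 0.2968]
tcp_rot: [0.035, 0.079, 0.904, 0.419]
force: [0.5, -0.1, -1.1]
grip_width: 0.0423
```

```bash
python3 go.py .436 .269 .18 -100 -50; python3 - <<'E'
from h import *
p,d=imaging.snapshot("scene"); save("scene4",cv2.resize(p[60:270,110:390],(800,600),interpolation=cv2.INTER_CUBIC))
E
```

```text
t 29.2 grasp [0.6139 0.1547 0.1939] width 0.0423 F [ 0.5 -0.1 -1.1] q [-0.01  0.36 -0.07 -0.95 -1.18  0.24]
tool x [-0.985  0.172  0.004] z [ 0.129  0.753 -0.646]
delta/25mm [7.795 1.667 2.88 ]
turn [-0.0018 -0.0017 -0.001 ] shift with turn [7.817 1.642 2.88 ]
```

View pics/scene4.png

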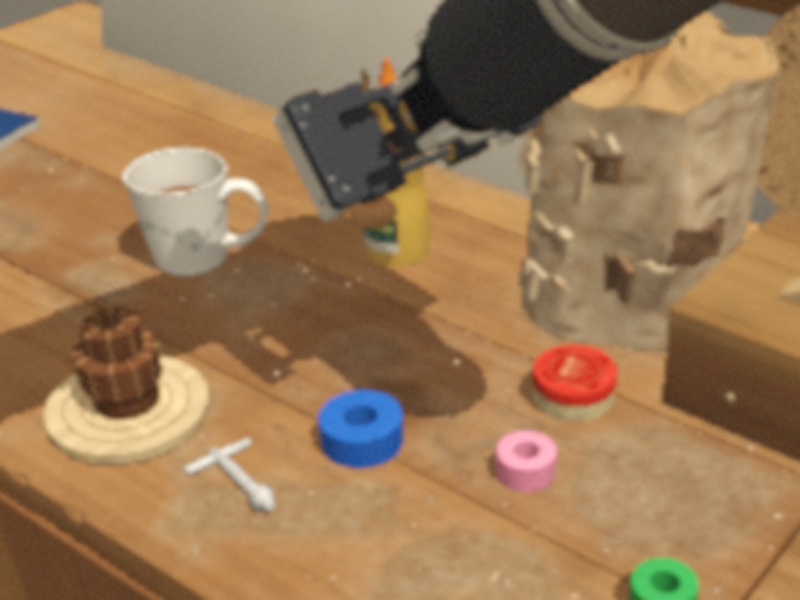

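The gap fell from 46.4 to 42.3 mm, so the finial may have slipped in the grip. I'll check with the wrist camera.

```bash
python3 go.py; python3 - <<'E'
from h import *
p,d=imaging.snapshot("wrist"); q,e=imaging.snapshot("top")
save("grip1",np.hstack([cv2.resize(p[60:400,160:400],(400,567)),cv2.resize(q[140:230,190:260],(400,567))]))
for n,dd in (("wrist",d),("top",e),("scene",imaging.snapshot("scene")[1])):
  c=cloud(n,dd)
  m=(dd>0)&(np.hypot(c[...,0]-.61,c[...,1]-.155)<.04)
  for z0 in range(120,280,8):
    k=m&(abs(c[...,2]*1000-z0)<4); Q=c[k]
    if k.sum()>3: print(n,z0,k.sum(),(np.percentile(Q[:,:2],3,axis=0)*1e3).round(),(np.percentile(Q[:,:2],97,axis=0)*1e3).round())
E
```

```text
t 29.25 grasp [0.6137 0.1548 0.1929] width 0.043 F [-0.4 -0.6 -1.7] q [-0.01  0.36 -0.07 -0.95 -1.18  0.24]
tool x [-0.985  0.172  0.004] z [ 0.129  0.753 -0.646]
turn [ 0.3035  0.3578 -0.7749] wrist 136 350 [593. 132.] [629. 145.]
wrist 144 1855 [591. 132.] [630. 155.]
wrist 152 1210 [596. 139.] [624. 159.]
wrist 160 451 [602. 140.] [621. 149.]
wrist 168 828 [584. 135.] [645. 163.]
wrist 176 1759 [579. 131.] [646. 159.]
wrist 184 2450 [578. 130.] [642. 151.]
wrist 192 347 [578. 130.] [636. 142.]
wrist 200 882 [587. 127.] [634. 153.]
wrist 208 1700 [584. 126.] [635. 151.]
wrist 216 70 [584. 125.] [635. 143.]
top 144 4 [611. 134.] [619. 136.]
top 184 10 [575. 132.] [638. 176.]
top 192 82 [577. 137.] [648. 176.]
top 200 118 [578. 138.] [646. 172.]
top 208 103 [576. 133.] [646. 166.]
top 216 20 [593. 132.] [644. 154.]
top 224 20 [603. 138.] [628. 163.]
top 232 31 [603. 144.] [617. 162.]
top 240 20 [608. 146.] [619. 159.]
top 248 16 [589. 121.] [636. 155.]
top 256 102 [574. 121.] [638. 151.]
top 264 15 [575. 123.] [633. 137.]
scene 136 4 [599. 136.] [614. 140.]
scene 144 63 [589. 135.] [620. 166.]
scene 152 85 [591. 137.] [624. 161.]
scene 192 7 [628. 139.] [634. 146.]
scene 200 19 [625. 140.] [635. 155.]
scene 224 9 [613. 144.] [622. 148.]
scene 248 9 [611. 151.] [618. 156.]
scene 256 19 [601. 126.] [636. 156.]
scene 264 11 [579. 125.] [633. 133.]
```

View pics/grip1.png

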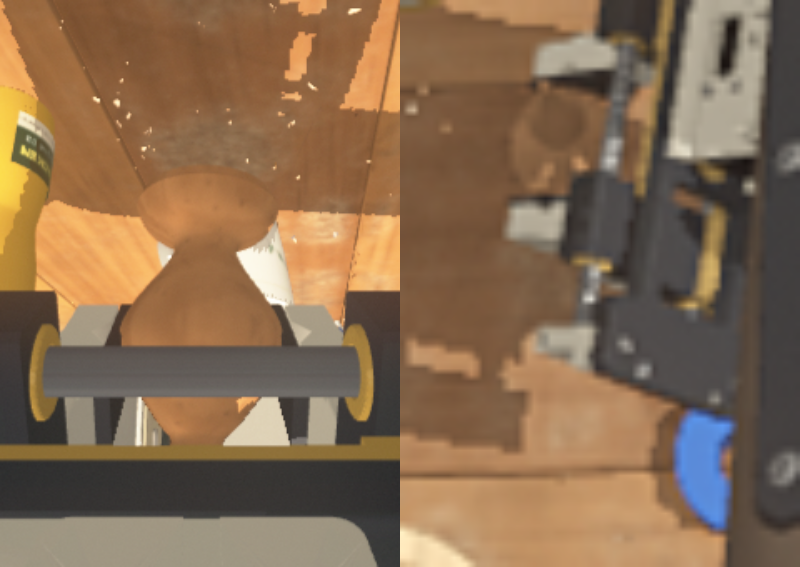

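The finial is still upright: tip centre (613.5,152.5) at z 240 and foot centre (611,153) agree within ~2 mm. It slid about 5 mm down in the pads and then held, with its foot about 56 mm below the grasp point. I carry it over gently.

```bash
python3 go.py .4355 .2705 .193 -100 -50
```

```text
t 29.4 grasp [0.6122 0.1549 0.1888] width 0.0425 F [-0.5  0.3 -1.4] q [-0.01  0.37 -0.07 -0.95 -1.18  0.24]
tool x [-0.985  0.173  0.011] z [ 0.125  0.753 -0.646]
delta/25mm [7.763 2.216 2.489]
turn [-0.0021 -0.0037 -0.0037] shift with turn [7.813 2.188 2.49 ]
```

>>> step_arm([
  [0.3,0.08,0.09,0,0,0,1],
  [0.6,0.17,0.19,0,0,0,1],
  [0.6,0.17,0.19,0,0,0,1],
  [0.6,0.17,0.19,0,0,0,1],
  [0.6,0.17,0.19,0,0,0,1],
  [0.6,0.17,0.19,0,0,0,1],
  [0.6,0.17,0.19,0,0,0,1],
  [0.6,0.17,0.19,0,0,0,1],
])

```text
t: 30.07
ee_pos: [0.4822, 0.1033, 0.282]
tcp_rot: [0.022, 0.088, 0.904, 0.418]
force: [1.1, 0.6, -1.7]
grip_width: 0.0425
```

```bash
python3 go.py .4355 .2705 .185 -100 -50
```

```text
t 30.07 grasp [0.5002 0.223  0.1784] width 0.0425 F [ 1.1  0.6 -1.7] q [ 0.12  0.22 -0.31 -1.01 -1.04  0.23]
tool x [-0.984  0.177  0.034] z [ 0.113  0.751 -0.65 ]
delta/25mm [2.89  1.045 0.963]
turn [-0.0048 -0.0091 -0.0134] shift with turn [3.01  0.98  0.965]
```

>>> step_arm([
  [0.6,0.2,0.19,-0.005,-0.009,-0.013,1],
  [0.6,0.2,0.19,0,0,0,1],
  [0.6,0.2,0.19,0,0,0,1],
  [0.5,0.2,0.19,0,0,0,1],
  [0.4,0.1,0.1,0,0,0,1],
  [0,0,0,0,0,0,1],
])

```text
t: 30.57
ee_pos: [0.4103, 0.1486, 0.2788]
tcp_rot: [0.03, 0.082, 0.903, 0.42]
force: [-0.3, 0.5, -1.9]
grip_width: 0.0425
```

```bash
python3 go.py .4355 .2705 .175 -100 -50
```

```text
t 30.57 grasp [0.4298 0.2686 0.1759] width 0.0425 F [-0.3  0.5 -1.9] q [ 0.24  0.12 -0.44 -1.07 -0.93  0.22]
tool x [-0.985  0.173  0.015] z [ 0.123  0.754 -0.645]
delta/25mm [-0.212  0.047  0.108]
turn [-0.0017 -0.0048 -0.0056] shift with turn [-0.147  0.023  0.108]
```

>>> step_arm([
  [-0.15,0.03,0,-0.002,-0.005,-0.0055,1],
  [0,0,0,0,0,0,1],
  [0,0,0,0,0,0,1],
])

```text
t: 30.82
ee_pos: [0.414, 0.1483, 0.2782]
tcp_rot: [0.037, 0.079, 0.903, 0.421]
force: [0.0, -0.6, -1.1]
grip_width: 0.0423
```

```bash
python3 go.py .4355 .2705 .165 -100 -50; python3 - <<'E'
from h import *
for n in ("top","scene","wrist"):
  p,dd=imaging.snapshot(n); c=cloud(n,dd); np.savez("pre_%s.npz"%n,p=p,d=dd)
  hsv=cv2.cvtColor(p,cv2.COLOR_RGB2HSV)
  m=(dd>0)&(np.hypot(c[...,0]-.433,c[...,1]-.269)<.045)&(hsv[...,0]<18)&(hsv[...,1]>90)
  for z0 in range(86,260,6):
    k=m&(abs(c[...,2]*1000-z0)<3); Q=c[k]
    if k.sum()>3: print(n,z0,k.sum(),(np.percentile(Q[:,:2],3,axis=0)*1e3).round(),(np.percentile(Q[:,:2],97,axis=0)*1e3).round())
  if n!="top": save("pre_"+n,p)
a=cv2.imread("pics/pre_scene.png")[130:235,90:220]; b=cv2.imread("pics/pre_wrist.png")[60:400,150:410]
cv2.imwrite("pics/pre.png",np.hstack([cv2.resize(a,(440,355)),cv2.resize(b,(271,355))]))
E
```

```text
t 30.82 grasp [0.4352 0.2684 0.1757] width 0.0423 F [ 0.  -0.6 -1.1] q [ 0.23  0.12 -0.44 -1.07 -0.93  0.24]
tool x [-0.985  0.173 -0.   ] z [ 0.133  0.754 -0.643]
delta/25mm [ 0.002 -0.275  0.341]
turn [-0.0003 -0.0001  0.0003] shift with turn [ 0.003 -0.278  0.341]
top 134 10 [413. 251.] [446. 262.]
top 170 10 [416. 245.] [459. 281.]
top 176 38 [415. 244.] [454. 289.]
top 182 51 [414. 247.] [454. 288.]
top 188 48 [416. 255.] [453. 282.]
top 194 33 [420. 252.] [454. 273.]
top 206 6 [429. 256.] [439. 259.]
top 212 23 [426. 257.] [446. 273.]
top 218 25 [428. 257.] [443. 275.]
top 224 12 [431. 260.] [440. 271.]
top 230 9 [433. 261.] [440. 268.]
top 236 9 [419. 234.] [438. 268.]
top 242 9 [409. 227.] [439. 267.]
scene 86 66 [412. 248.] [447. 282.]
scene 92 183 [413. 249.] [453. 290.]
scene 128 44 [412. 248.] [448. 272.]
scene 134 87 [413. 248.] [450. 276.]
scene 140 60 [416. 255.] [447. 271.]
scene 146 9 [427. 259.] [439. 265.]
scene 152 4 [434. 255.] [440. 257.]
scene 158 5 [433. 250.] [439. 254.]
scene 188 11 [427. 253.] [432. 260.]
scene 194 11 [428. 258.] [433. 265.]
scene 200 7 [430. 261.] [433. 266.]
scene 206 6 [427. 261.] [430. 266.]
scene 212 8 [426. 260.] [429. 267.]
scene 230 10 [434. 265.] [440. 272.]
scene 236 8 [434. 265.] [440. 268.]
scene 242 6 [436. 267.] [440. 270.]
scene 248 10 [394. 241.] [405. 249.]
wrist 86 992 [414. 246.] [453. 279.]
wrist 92 2428 [416. 248.] [455. 287.]
wrist 122 148 [417. 246.] [450. 256.]
wrist 128 994 [414. 245.] [454. 263.]
wrist 134 1645 [416. 248.] [452. 272.]
wrist 140 630 [423. 255.] [445. 270.]
wrist 146 321 [426. 255.] [444. 263.]
wrist 152 419 [423. 251.] [447. 261.]
wrist 158 724 [411. 247.] [463. 277.]
wrist 164 986 [414. 244.] [454. 267.]
wrist 170 1323 [413. 243.] [455. 261.]
wrist 176 752 [416. 243.] [452. 256.]
wrist 188 634 [423. 253.] [450. 266.]
wrist 194 732 [427. 255.] [446. 266.]
wrist 200 102 [431. 259.] [444. 265.]
```

View pics/pre.png

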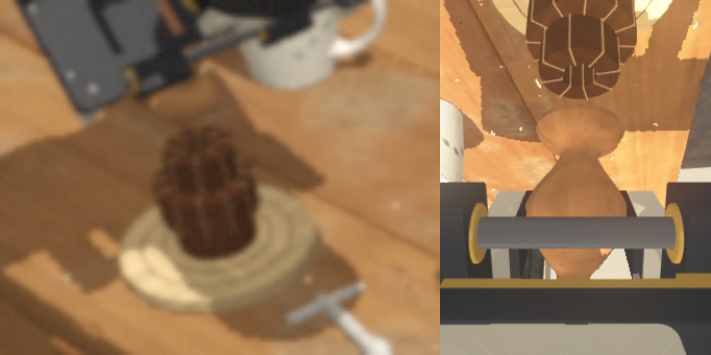

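Left: the finial hangs above the stack. Right (wrist): its foot at (580,132) is lined up above the neck ring at (578,50). The edges agree in x, and the foot must go about 2.5 mm toward +y. I lower it.

>>> step_arm([
  [0,0.06,0.08,0,0,0,1],
  [0,-0.2,0.17,0,0,0,1],
  [0,-0.25,0.2,0,0,0,1],
  [0,-0.2,0.17,0,0,0,1],
  [0,0,0,0,0,0,1],
])

```text
t: 31.38
ee_pos: [0.4156, 0.1504, 0.2553]
tcp_rot: [0.038, 0.079, 0.903, 0.421]
force: [0.1, -0.2, -1.2]
grip_width: 0.0429
```

```bash
python3 go.py .4355 .271 .1495 -100 -50
```

```text
t 31.38 grasp [0.437  0.2705 0.1529] width 0.0429 F [ 0.1 -0.2 -1.2] q [ 0.22  0.17 -0.45 -1.11 -0.91  0.31]
tool x [-0.985  0.175 -0.001] z [ 0.135  0.754 -0.643]
delta/25mm [ 0.064 -0.099  0.094]
turn [-0.0002  0.0007  0.0002] shift with turn [ 0.054 -0.101  0.094]
```

>>> step_arm([
  [0.05,-0.1,0.09,0,0,0,1],
  [0,0,0,0,0,0,1],
  [0,0,0,0,0,0,1],
])

```text
t: 31.63
ee_pos: [0.4145, 0.1506, 0.2508]
tcp_rot: [0.037, 0.08, 0.903, 0.42]
force: [0.2, -0.7, -0.7]
grip_width: 0.043
```

```bash
python3 go.py .4355 .271 .1465 -100 -50; python3 - <<'E'
from h import *
for n in ("scene","wrist"):
  p,dd=imaging.snapshot(n); c=cloud(n,dd)
  hsv=cv2.cvtColor(p,cv2.COLOR_RGB2HSV)
  m=(dd>0)&(np.hypot(c[...,0]-.433,c[...,1]-.269)<.045)&(hsv[...,0]<18)&(hsv[...,1]>90)
  for z0 in range(76,130,4):
    k=m&(abs(c[...,2]*1000-z0)<2); Q=c[k]
    if k.sum()>3: print(n,z0,k.sum(),(np.percentile(Q[:,:2],2,axis=0)*1e3).round(),(np.percentile(Q[:,:2],98,axis=0)*1e3).round())
  save("pl_"+n,p)
a=cv2.imread("pics/pl_scene.png")[140:225,100:205]; b=cv2.imread("pics/pl_wrist.png")[0:340,150:410]
cv2.imwrite("pics/pl.png",np.hstack([cv2.resize(a,(440,355),interpolation=cv2.INTER_CUBIC),cv2.resize(b,(271,355))]))
E
```

```text
t 31.63 grasp [0.4357 0.2707 0.1482] width 0.043 F [ 0.2 -0.7 -0.7] q [ 0.22  0.17 -0.45 -1.11 -0.91  0.32]
tool x [-0.985  0.175  0.   ] z [ 0.134  0.754 -0.644]
delta/25mm [ 0.012 -0.046  0.053]
turn [-0.0005  0.0004 -0.0006] shift with turn [ 0.007 -0.053  0.053]
scene 76 29 [411. 247.] [447. 275.]
scene 80 35 [412. 248.] [450. 275.]
scene 84 29 [411. 249.] [444. 277.]
scene 88 35 [412. 248.] [450. 282.]
scene 92 77 [412. 249.] [451. 282.]
scene 100 23 [413. 251.] [444. 272.]
scene 104 51 [413. 249.] [452. 277.]
scene 108 55 [414. 252.] [451. 278.]
scene 112 45 [418. 255.] [446. 273.]
scene 116 8 [427. 263.] [440. 266.]
wrist 76 496 [413. 246.] [454. 264.]
wrist 80 517 [413. 246.] [455. 264.]
wrist 84 529 [413. 246.] [455. 266.]
wrist 88 954 [414. 246.] [456. 269.]
wrist 92 688 [415. 247.] [455. 270.]
wrist 96 172 [416. 248.] [451. 261.]
wrist 100 618 [414. 247.] [455. 265.]
wrist 104 909 [415. 248.] [454. 271.]
wrist 108 1157 [417. 251.] [452. 277.]
wrist 112 459 [424. 257.] [446. 273.]
wrist 116 224 [427. 259.] [444. 267.]
wrist 120 227 [425. 257.] [445. 265.]
wrist 124 258 [424. 254.] [447. 264.]
wrist 128 412 [406. 251.] [470. 280.]
```

View pics/pl.png

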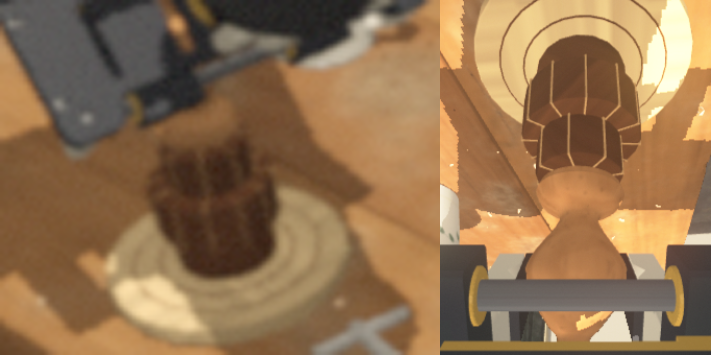

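Wrist numbers: foot x 414–455 / near edge 247.5, neck x 413–455 / near edge 246. That is centred within 1 mm, with a gap of about 3–4 mm. I lower the rest.

>>> step_arm([
  [0,-0.07,0.06,0,0,0,1],
  [0,0,0,0,0,0,1],
])

```text
t: 31.9
ee_pos: [0.4145, 0.1508, 0.249]
tcp_rot: [0.037, 0.079, 0.903, 0.421]
force: [-0.2, -0.9, -1.6]
grip_width: 0.0427
```

>>> step_arm([
  [0,-0.07,0.06,0,0,0,1],
  [0,0,0,0,0,0,1],
])

```text
t: 32.07
ee_pos: [0.4146, 0.1509, 0.2469]
tcp_rot: [0.038, 0.079, 0.903, 0.421]
force: [0.2, -0.3, -2.0]
grip_width: 0.0427
```

```bash
cat > chk.py <<'E'
from h import *
p,dd=imaging.snapshot("wrist"); c=cloud("wrist",dd); hsv=cv2.cvtColor(p,cv2.COLOR_RGB2HSV)
m=(dd>0)&(np.hypot(c[...,0]-.433,c[...,1]-.269)<.045)&(hsv[...,0]<18)&(hsv[...,1]>90)
for z0 in range(82,116,3):
    k=m&(abs(c[...,2]*1000-z0)<1.5); Q=c[k]
    if k.sum()>3: print(z0,k.sum(),(np.percentile(Q[:,:2],2,axis=0)*1e3).round(),(np.percentile(Q[:,:2],98,axis=0)*1e3).round())
E
python3 go.py .4355 .271 .1445 -100 -50; python3 chk.py
```

```text
t 32.07 grasp [0.436  0.271  0.1444] width 0.0427 F [ 0.2 -0.3 -2. ] q [ 0.22  0.18 -0.46 -1.12 -0.9   0.34]
tool x [-0.985  0.175 -0.002] z [ 0.135  0.754 -0.643]
delta/25mm [ 0.021  0.001 -0.003]
turn [-0.0001  0.0009  0.0004] shift with turn [ 0.009 -0.001 -0.003]
82 412 [414. 246.] [454. 264.]
85 416 [413. 246.] [455. 265.]
88 507 [413. 246.] [456. 267.]
91 671 [414. 247.] [455. 268.]
94 264 [416. 248.] [454. 263.]
97 545 [414. 248.] [456. 266.]
100 666 [415. 249.] [455. 270.]
103 891 [417. 251.] [453. 276.]
106 682 [421. 255.] [449. 277.]
109 259 [426. 259.] [445. 271.]
112 162 [427. 259.] [444. 268.]
115 165 [426. 258.] [446. 266.]
```

>>> step_arm([
  [0,-0.05,0.04,0,0,0,1],
  [0,0,0,0,0,0,1],
])

```text
t: 32.28
ee_pos: [0.4149, 0.1509, 0.2457]
tcp_rot: [0.038, 0.079, 0.903, 0.421]
force: [-0.5, -0.2, -1.9]
grip_width: 0.0425
```

>>> step_arm([
  [0,-0.05,0.04,0,0,0,1],
  [0,0,0,0,0,0,1],
])

```text
t: 32.45
ee_pos: [0.4158, 0.1515, 0.2454]
tcp_rot: [0.039, 0.078, 0.902, 0.422]
force: [-0.4, -0.3, -0.1]
grip_width: 0.0427
```

>>> step_arm([
  [0,-0.05,0.04,0,0,0,1],
  [0,0,0,0,0,0,1],
])

```text
t: 32.62
ee_pos: [0.4166, 0.152, 0.2449]
tcp_rot: [0.041, 0.078, 0.902, 0.423]
force: [0.4, -0.4, -1.4]
grip_width: 0.0426
```

```bash
python3 go.py .4355 .271 .1445 -100 -50; python3 chk.py
```

```text
t 32.62 grasp [0.4387 0.2726 0.1432] width 0.0426 F [ 0.4 -0.4 -1.4] q [ 0.21  0.19 -0.45 -1.13 -0.9   0.35]
tool x [-0.985  0.174 -0.008] z [ 0.139  0.757 -0.639]
delta/25mm [ 0.115 -0.012 -0.099]
turn [0.0026 0.0025 0.0026] shift with turn [ 0.081  0.022 -0.099]
82 416 [414. 246.] [455. 263.]
85 437 [414. 246.] [455. 265.]
88 497 [414. 246.] [456. 265.]
91 819 [414. 247.] [453. 273.]
94 396 [418. 249.] [459. 266.]
97 628 [417. 249.] [458. 271.]
100 789 [419. 251.] [457. 274.]
103 875 [422. 254.] [454. 279.]
106 406 [427. 259.] [449. 274.]
109 186 [430. 261.] [447. 270.]
112 158 [429. 260.] [448. 268.]
115 175 [428. 258.] [449. 267.]
```

Contact made, but compliance pushed the finial about 3 mm toward +x. I lift slightly, recentre, then touch down again.

>>> step_arm([
  [0.08,0.08,-0.14,0.0026,0.0025,0.0026,1],
  [0,0,0,0,0,0,1],
  [0,0,0,0,0,0,1],
])

```text
t: 32.92
ee_pos: [0.4136, 0.1502, 0.2481]
tcp_rot: [0.036, 0.08, 0.903, 0.42]
force: [0.0, 0.2, -2.0]
grip_width: 0.0425
```

```bash
python3 go.py .4352 .2708 .1437 -100 -50; python3 chk.py
```

```text
t 32.92 grasp [0.4346 0.2702 0.1454] width 0.0425 F [ 0.   0.2 -2. ] q [ 0.22  0.18 -0.46 -1.12 -0.91  0.33]
tool x [-0.985  0.174  0.002] z [ 0.132  0.753 -0.645]
delta/25mm [-0.019 -0.032  0.065]
turn [-0.0013 -0.0005 -0.001 ] shift with turn [-0.012 -0.05   0.065]
82 403 [413. 246.] [454. 264.]
85 393 [413. 246.] [455. 266.]
88 570 [413. 246.] [456. 267.]
91 576 [414. 247.] [456. 267.]
94 218 [415. 247.] [449. 260.]
97 478 [413. 247.] [454. 264.]
100 655 [413. 247.] [454. 268.]
103 815 [415. 249.] [452. 274.]
106 783 [418. 253.] [448. 276.]
109 341 [423. 258.] [444. 271.]
112 166 [425. 259.] [443. 267.]
115 163 [425. 257.] [443. 266.]
```

>>> step_arm([
  [-0.01,-0.05,0.05,0,0,0,1],
  [0,0,0,0,0,0,1],
])

```text
t: 33.13
ee_pos: [0.4137, 0.1504, 0.2461]
tcp_rot: [0.036, 0.08, 0.903, 0.42]
force: [0.6, 0.1, -1.7]
grip_width: 0.0426
```

>>> step_arm([
  [0,-0.03,0.025,0,0,0,1],
  [0,0,0,0,0,0,1],
])

```text
t: 33.3
ee_pos: [0.4143, 0.1509, 0.2459]
tcp_rot: [0.036, 0.079, 0.903, 0.421]
force: [0.1, -0.1, -0.5]
grip_width: 0.0426
```

```bash
python3 go.py .4352 .2708 .143 -100 -50; python3 chk.py
```

```text
t 33.3 grasp [0.4353 0.271  0.1434] width 0.0426 F [ 0.1 -0.1 -0.5] q [ 0.22  0.18 -0.46 -1.12 -0.9   0.34]
tool x [-0.985  0.174  0.001] z [ 0.132  0.754 -0.643]
delta/25mm [ 0.005 -0.016  0.003]
turn [-0.0004 -0.0003 -0.0004] shift with turn [ 0.009 -0.022  0.003]
82 406 [414. 246.] [455. 264.]
85 421 [414. 246.] [455. 263.]
88 520 [414. 246.] [457. 265.]
91 501 [414. 247.] [455. 267.]
94 357 [415. 247.] [455. 262.]
97 629 [413. 247.] [454. 270.]
100 753 [415. 249.] [453. 271.]
103 894 [417. 252.] [450. 277.]
106 450 [422. 257.] [446. 273.]
109 194 [426. 259.] [443. 268.]
112 162 [426. 258.] [444. 266.]
115 179 [425. 257.] [445. 265.]
```

Touched down (wrist load fell from 1.7 to 0.5 N) and centred. I open the fingers gradually.

>>> step_arm([
  [0,0,0,0,0,0,0.1],
  [0,0,0,0,0,0,0.03],
  [0,0,0,0,0,0,0],
  [0,0,0,0,0,0,-0.05],
  [0,0,0,0,0,0,-0.1],
  [0,0,0,0,0,0,-0.2],
  [0,0,0,0,0,0,-0.4],
  [0,0,0,0,0,0,-1],
  [0,0,0,0,0,0,-1],
  [0,0,0,0,0,0,-1],
], newtons=5)

```text
t: 34.18
ee_pos: [0.4138, 0.1506, 0.245]
tcp_rot: [0.036, 0.08, 0.903, 0.42]
force: [0.5, -0.0, 0.4]
grip_width: 0.0738
```

```bash
python3 go.py; python3 chk.py; python3 - <<'E'
from h import *
p,d=imaging.snapshot("wrist"); save("rel",p)
E
```

```text
t 34.18 grasp [0.4347 0.2706 0.1423] width 0.0738 F [ 0.5 -0.   0.4] q [ 0.22  0.19 -0.46 -1.12 -0.9   0.34]
tool x [-0.985  0.174  0.003] z [ 0.131  0.753 -0.644]
turn [ 0.3032  0.3592 -0.775 ] 82 421 [413. 246.] [455. 264.]
85 420 [413. 246.] [454. 266.]
88 522 [413. 246.] [457. 267.]
91 456 [415. 246.] [455. 263.]
94 457 [412. 247.] [454. 267.]
97 634 [413. 247.] [454. 269.]
100 827 [415. 249.] [452. 275.]
103 827 [418. 253.] [449. 276.]
106 338 [423. 257.] [444. 271.]
109 168 [425. 259.] [442. 267.]
112 160 [424. 258.] [443. 265.]
115 178 [423. 256.] [444. 264.]
```

View pics/rel.png

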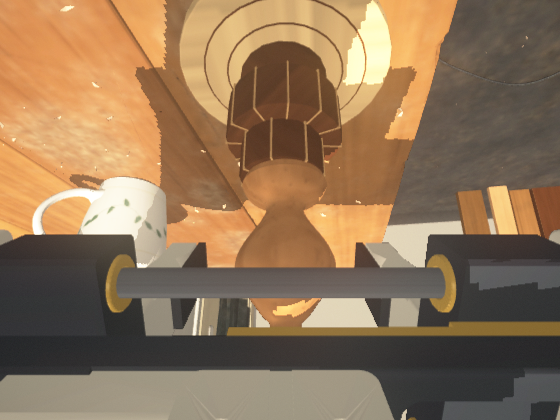

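The finial stands centred on the neck (foot at (285,183) px) with the fingers clear on both sides. I retract straight back along the tool axis.

>>> step_arm([
  [0,0,0,0,0,0,-1],
  [0,0,0,0,0,0,-1],
  [0,0,-0.3,0,0,0,-1],
  [0,0,-0.5,0,0,0,-1],
  [0,0,-0.6,0,0,0,-1],
  [0,0,-0.6,0,0,0,-1],
  [0,0,-0.6,0,0,0,-1],
  [0,0,-0.8,0,0,0,-1],
  [0,0,-0.8,0,0,0,-1],
  [0,0,-0.8,0,0,0,-1],
])

```text
t: 35.12
ee_pos: [0.3945, 0.0499, 0.3306]
tcp_rot: [0.033, 0.079, 0.904, 0.418]
force: [1.0, 1.0, 0.1]
grip_width: 0.0878
```

>>> step_arm([
  [0,0,-1,0,0,0,-1],
  [0,0,-1,0,0,0,-1],
  [0,0,-1,0,0,0,-1],
  [0,0,-1,0,0,0,-1],
  [0,0,0,0,0,0,-1],
  [0,0,0,0,0,0,-1],
])

```text
t: 35.62
ee_pos: [0.3763, -0.0352, 0.4062]
tcp_rot: [0.038, 0.08, 0.906, 0.415]
force: [0.4, -0.3, -0.3]
grip_width: 0.0879
```

```bash
python3 go.py; python3 - <<'E'
from loc import *
p,d=imaging.snapshot("top"); c=cloud("top",d)
for nm,xy,r,z in (("board",(.43,.268),.075,(.008,.02)),("belly",(.431,.268),.045,(.055,.074)),("fin",(.432,.268),.04,(.12,.215)),("tip",(.432,.268),.03,(.175,.22)),("tin",(.668,-.008),.05,(.024,.034)),("knob",(.427,-.137),.03,(.025,.036)),("key",(.4215,.119),.06,(.009,.019))):
  try: print(nm,loc("top",d,xy,r,*z))
  except Exception as e: print(nm,"none")
d0=np.load("top0.npz")["d"]
for nm,xy,r,z in (("tin",(.668,-.008),.05,(.024,.034)),("knob",(.427,-.137),.03,(.025,.036)),("key",(.4215,.119),.06,(.009,.019))): print(nm,"before",loc("top",d0,xy,r,*z))
m=(d>0)&(np.hypot(c[...,0]-.432,c[...,1]-.2685)<.045)
for z0 in range(100,216,8):
  k=m&(abs(c[...,2]*1000-z0)<4); Q=c[k]
  if k.sum()>3: print(z0,k.sum(),(Q[:,:2].min(0)*1e3).round(),(Q[:,:2].max(0)*1e3).round())
q,e=imaging.snapshot("scene")
save("fin",np.hstack([cv2.resize(q[110:270,80:300],(440,320)),cv2.resize(p[150:270,140:260],(320,320))]))
E
```

```text
t 35.62 grasp [0.3977 0.0835 0.3021] width 0.0879 F [ 0.4 -0.3 -0.3] q [-0.17 -0.06 -0.32 -0.88 -1.39  0.2 ]
tool x [-0.984  0.176 -0.002] z [ 0.134  0.745 -0.653]
turn [ 0.2969  0.3563 -0.7764] board (array([0.4299, 0.2682]), (430.0, 268.2, 65.1), np.float64(0.0144))
belly (array([0.429 , 0.2641]), (430.6, 268.6, 33.2), np.float64(0.0659))
fin (array([0.4287, 0.2627]), (429.0, 262.5, 23.2), np.float64(0.1531))
tip (array([0.4292, 0.2642]), (429.4, 263.8, 10.9), np.float64(0.1852))
tin (array([ 0.6687, -0.0082]), (668.6, -7.9, 35.1), np.float64(0.0275))
knob none
key (array([0.4213, 0.1367]), (419.3, 132.8, 41.6), np.float64(0.0116))
tin before (array([ 0.6688, -0.0083]), (668.7, -8.3, 35.0), np.float64(0.0277))
knob before (array([ 0.4266, -0.1366]), (426.3, -136.6, 15.4), np.float64(0.0284))
key before (array([0.4217, 0.118 ]), (423.1, 120.8, 30.3), np.float64(0.0117))
100 47 [410. 247.] [449. 274.]
140 36 [408. 247.] [453. 292.]
148 108 [410. 246.] [453. 291.]
156 84 [414. 252.] [449. 287.]
164 10 [418. 259.] [441. 270.]
180 30 [421. 259.] [440. 279.]
188 25 [423. 261.] [437. 278.]
196 11 [427. 264.] [434. 272.]
212 4 [430. 267.] [433. 271.]
```

Slices show the finial axis at (431,269) at z 148 and (431.5,269) at z 212, so it is upright and centred. The arm hides the knob and key in the top view, so I compare them numerically in the scene view.

```bash
python3 - <<'E'
from h import *
q,e=imaging.snapshot("scene"); z=np.load("scene0.npz"); c0=cloud("scene",z["d"]); c1=cloud("scene",e)
for nm,xy,r in (("key",(.4215,.119),.055),("knob",(.427,-.137),.03),("tin",(.668,-.008),.045),("blue",(.518,.094),.045),("pink",(.566,-.031),.035),("green",(.511,-.183),.035)):
    for c,d in ((c0,z["d"]),(c1,e)):
        m=(d>0)&(np.hypot(c[...,0]-xy[0],c[...,1]-xy[1])<r)&(c[...,2]>.008)&(c[...,2]<.05); print(nm,m.sum(),(np.median(c[m],0)*1e3).round(1) if m.any() else None,end=" | ")
    print()
E
```

```text
key 132 [423.5 124.8  11.8] | key 131 [424.1 125.4  11.7] | 
knob 241 [ 423.7 -139.3   29.2] | knob 242 [ 423.9 -139.1   29. ] | 
tin 610 [662.1 -10.7  29. ] | tin 611 [661.8 -11.1  28.9] | 
blue 623 [515.1  90.1  27.9] | blue 621 [515.   91.1  28.1] | 
pink 342 [562.  -31.8  23.4] | pink 342 [562.6 -32.3  23.8] | 
green 451 [ 508.1 -184.1   23.8] | green 453 [ 508.4 -183.8   23.7] |
```

Nothing else has moved. Handing in.

```bash
python3 -c "
from station import arm,status
print(arm.job_done(), status.observe()['t'])"
```

```text
the job is handed in; nothing more can be done
the job is handed in; nothing more can be done
```

The urn is stacked on the glue-up board in the order asked: foot disc, belly ring, neck ring, then the finial upright on top. I let go of everything, pulled the arm clear and handed the job in at about 36 s; no verdict is reported.

**Last checks**

| Part | Top-camera centre, mm |
|---|---|
| Board | (429.9, 268.2) |
| Foot disc | (431.1, 268.3) |
| Belly ring | (431.0, 268.8) |
| Neck ring | (432.1, 268.5) |
| Finial | about (431, 269) at z 148, (431.5, 269) at z 212 |

- **Centring:** each part is within about 1 mm of the one below. The foot and neck centres date from when each was placed; only the board, belly and finial were measured again at the end, the belly by enclosing circle.
- **Bystanders:** the tin, chuck key and drawer knob, and the blue, pink and green look-alikes, are unmoved to within about 1 mm in the scene view.

**What disagreed or went wrong**
- The wrist and top cameras differed by about 4 mm in x, so I did the placing with one consistent offset.
- The finial slid about 5 mm down in the grip on lifting but stayed upright. On first touch-down it drifted about 3 mm, so I lifted it and recentred it.
- In the last top view the arm hid the knob and part of the key, so I checked those with the scene camera.
- I had used up the picture limit, so the final check is by depth measurements, not a viewed image.

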